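# Key and sprocket onto the tumbling mixer's drive shaft

## Robot

A 6-joint arm with a two-finger parallel gripper is mounted at the origin on the work surface. World frame = base frame: x ahead of the robot, y to its left, z up, the work surface at z = 0. Lengths are in m, angles in rad, forces in N, time in s.
With the tool pointing down it reaches from about 0.3 to 0.775 m from the base axis. Payload 14.6 kg.
Tool frame: the origin (TCP) lies midway between the tips of the shut fingers; the grasp point (between the pads) lies 19 mm behind it (ctrl.tcp_to_grasp is the z of the grasp point in the tool frame, in m); z points along the fingers, y is the line along which they close (so a half turn about z gives the same grasp; the last joint's range is limited). The gripper opens to 94 mm and grips with 3 to 60 N. Pads are 16 mm wide; open, the fingers measure 119 mm over their backs; the gripper's body (75 mm by 177 mm) begins 78 mm behind the grasp point.
Start: joints at [-1.385, 0.3, 1.521, -0, 1.321, -0.067], TCP at [0.138, -0.533, 0.205] pointing down, gripper open.
Joint ranges: [-3.03, 3.03], [-0.79, 2.21], [0.23, 2.52], [-1.04, 4.18], [0, 3.07], [-2.55, 2.55]. Speed limits (rad/s): [2.22, 2.22, 2.57, 3.14, 3.14, 3.14].

## Interface

Orientations are given as [roll, pitch, yaw] about the fixed x, y, z axes, in that order (R = Rz(yaw) Ry(pitch) Rx(roll)).
In Python, from station import monitor, camera, ctrl gives the robot as it stands.
- The arm moves only by the tool apply_moves, never from a script. Its argument "plan" is one flat list of numbers, 4 for each row, row after row: the shift along the tool's x, y, z in mm, then the turn about the tool's z in rad. In form: [dx, dy, dz, spin, dx, dy, dz, spin, ...]. A call has 1 to 20 rows; each row shifts and turns the commanded pose from where the row before left it, along the tool's axes as they then stand; what a row does not reach is not made up. A row lasts 1/10 s, in which the tool goes at most 50 mm and 8.59 degrees, less where a joint would pass 70% of its speed; a pose out of reach is approached as far as the arm can. A call is refused whole if a number of a shift passes 50 or a number of a turn 0.15, either way. A call with a gripper value outside its range is refused whole. "hand" is the gripper command: -1 is shut, 1 is fully open, values between are in proportion, set as the call begins (left out, the last holds). The fingers move at their own pace and stop on an object; "squeeze" is the grip in N (left out, the last holds). Time passes only in rows, so rows that do not move let the fingers close. It gives the time, the measured TCP pose, the force, the opening and the grip force at its end, in the units of the state.
- monitor.get_obs(): the state, without advancing time (a new reading comes with each control period).
- camera(name): name is "scene" or "top"; returns a dict with "image" (420x560x3 uint8, red, green, blue), "range_z" (420x560 float32, m along the optical axis (not along the pixel's ray), 0 where there is no reading), "mtx" (3x3 intrinsics, pixels), "distortion" ([k1, k2, p1, p2, k3] as OpenCV has them; the pictures are not rectified), "rvec" (rotation vector, rad) and "tvec" (3), from world to camera coordinates, as OpenCV has them. Camera axes: x right, y down, z forward; pixel columns grow to the right and rows downward; lengths in m; the calibration is good to about 2 mm. A picture is of the moment at which its call begins.
- ctrl.hand_in(): hands the job in; it is judged then, once.
The state is a dict: "time_s": time; "qpos": joint angles; "joint_vel": joint speeds; "tau": joint torques, N m; "ee_pos": TCP position; "eef_rot": TCP orientation; "force": force on the tool from outside, world axes, zero at the start; "moment": the same for the moment, N m; "grip_width": finger opening in m; "grip_force": force on a finger pad.
Only numpy, scipy, OpenCV 4.12 (cv2) and the standard library are available. Lean on these libraries where they do the work, as an engineer would, in place of code of your own. Each camera call takes 0.05 s, during which the arm holds its last target. There are 200 camera calls.

## Task

Lay the brass key in the slot of the mixer's sloping drive shaft and let go of it. Then slide the sprocket hub onto the shaft, plain end first and toothed ring outward, with its keyway over the key, until it is fully home against the shaft's shoulder, and leave it there. Do not disturb the bottle, the beaker or the screwdriver.

Things in the scene. Friction and masses are not known exactly. Their poses are not given: they have to be found in the camera images.
- shaft (a point): Steel shaft, 30 mm thick, of a grey gearmotor in a blue stand; rises 24-36 deg above level, away from the robot. Origin: on its axis at the shoulder (dark 52 mm collar). x along the axis to the free end, z square to it, up out of the slot. Full size to x = 112 mm, then a 10 mm nose tapering to 18 mm. It does not turn; its tilt differs per run but is stiff (holds 20 N).
- slot (a point): Centre of the key slot's floor, x = 40, z = 7 mm on the shaft; axes as the shaft's. The slot, open to +z, is 64 mm long (shaft x = 8 to 72 mm, ends closed) and 14 mm wide; the tops of its side walls are 6 mm above the floor.
- key: Loose brass key, rounded ends, 60 mm long (x), 12 wide (y), 16 high (z), about 90 g. Origin: its centre. Starts flat on a black pad 6 mm thick. Lying in the slot its centre is 38 to 42 mm along the shaft, 15 mm above the shaft axis; it stands 10 mm above the slot's walls, so only the upper 8 mm of its sides can be held while laying it in.
- hub: Loose sprocket hub, about 0.42 kg: square aluminium barrel 76 mm long (x -38 to 38), 60 mm wide and high; red toothed ring 96 mm across at x = 26 to 38. Origin: on the bore axis, mid-length. x: bore axis toward the toothed end; z: toward the keyway. Flat sides y = -30, 30 mm are free to grip at x = -38 to 26. Bore 33 mm, right through. Fully home, its origin is 38 mm along the shaft.
- keyway (a point): Centre of the mouth of the hub's keyway at the plain end (hub x = -38, z = 21 mm); axes as the hub's. The keyway runs right through the hub, 15 mm wide, open to the bore, its roof 26 mm from the bore axis.
- rest: Fixed blue plastic rest on which the hub starts, bore level and keyway up, bore axis 74 mm above the bench. Origin: centre of its underside; x as the hub's. Base 120 x 110 x 10 mm, block 44 mm high under the barrel, thin side lips up to 48 mm.
- bottle: Bystander: amber glass bottle with a blue cap, 60 mm across, 150 mm high. Origin: centre of its underside.
- beaker: Bystander: open glass beaker, 70 mm across, 90 mm high. Origin: centre of its underside.
- screwdriver: Bystander: screwdriver 200 mm long, red handle, lying across the bench beyond the mixer; its length is along its own x.

How it is judged:
By the outcome, as a careful person would: the job done as asked, in the order asked, and still so for the second after the job is handed in, with the robot touching nothing.
It also fails if it takes over 72 s, if anything falls off the work surface, if the arm or the gripper's body presses on something with over 40 N, if the wrist force passes 120 N, or if a joint passes its speed limit or range.

## Working session

There is one attempt and no reset: what is moved stays moved. The work goes in short steps, Python scripts to look and compute and a tool call to move; the robot and the scene stay as the last step left them, time stands still between calls to the robot, and variables do not carry over. Pictures are saved under pics/ and viewed, at most 10 in all, crops included, and the job is handed in when it is done.

Besides the shell and the picture viewer there is one more tool, called after "Request:" by a JSON object that holds its "op" and its "data", one argument or row to a line. apply_moves: Moves the arm, as the interface text tells. Its arguments: {"type":"object","properties":{"plan":{"type":"array","items":{"type":"number"}},"hand":{"type":"number"},"squeeze":{"type":"number"}},"required":["plan"]}

```bash
mkdir -p pics; ls; python3 - <<'E'
from station import monitor,camera,ctrl
import cv2,numpy as np
for n in("scene","top"):
    c=camera(n); np.savez(f"{n}0.npz",**{k:np.array(v) for k,v in c.items()})
    cv2.imwrite(f"pics/{n}0.png",cv2.cvtColor(c["image"],cv2.COLOR_RGB2BGR))
    R=cv2.Rodrigues(np.array(c["rvec"],float))[0];print(n,-R.T@np.array(c["tvec"]).ravel(),R[2],c["mtx"][0][0],c["distortion"])
print(monitor.get_obs(),ctrl.tcp_to_grasp)
E
```

```text
pics
scene [ 1.11795707 -0.71921799  0.71945047] [-0.49851451  0.66238279 -0.55922475] 436.98039694339724 [0.00678532 0.         0.         0.         0.        ]
top [ 0.48530773 -0.02419153  1.04669961] [ 0.08983406  0.03108704 -0.99547147] 493.45598180061774 [-0.05888386  0.          0.          0.          0.        ]
{'time_s': 0.1, 'qpos': array([-1.38458776e+00,  3.00429763e-01,  1.52150502e+00,  1.45603575e-05,
        1.32070143e+00, -6.65772729e-02]), 'joint_vel': array([-0.00122195, -0.0018699 , -0.00238823,  0.00226458,  0.00072306,
       -0.00327475]), 'tau': array([ 1.45580070e-03, -5.32646549e+01, -3.53282619e+01,  7.10033672e-02,
        2.34873604e-02, -6.36949471e-05]), 'ee_pos': array([ 0.1375264 , -0.53229018,  0.20494118]), 'eef_rot': array([-3.14055234e+00, -8.34986271e-05,  2.52782186e-01]), 'force': array([-0.98901564,  0.29264202,  0.40245576]), 'moment': array([0.01313699, 0.02651187, 0.01176411]), 'grip_force': 0.0, 'grip_width': 0.09424051986318772} -0.0188
```

View pics/scene0.png

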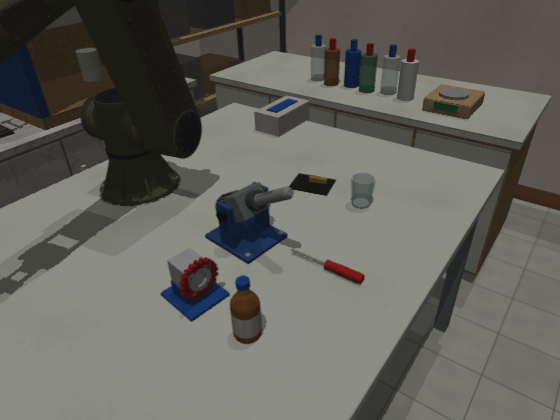

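View pics/top0.png

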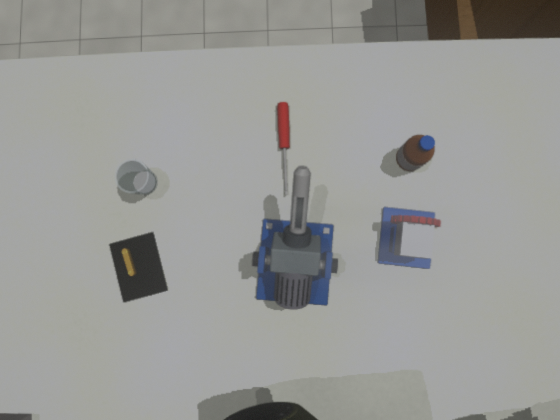

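The scene view shows the mixer at about (245,220), the hub on its rest at (195,280), the key pad at (315,183), and the bottle, beaker and screwdriver around them. In the top view the key is at (128,263), the shaft runs from (298,235) to (302,172) with image up being +x, and the hub is at (413,238) with its ring facing +x.

```bash
cat > h.py <<'E'
import numpy as np,cv2
def load(n): return dict(np.load(n))
def cloud(c):
    K=c["mtx"];h,w=c["range_z"].shape
    u,v=np.meshgrid(np.arange(w),np.arange(h))
    p=cv2.undistortPoints(np.stack([u,v],-1).reshape(-1,1,2).astype(float),K,c["distortion"]).reshape(h,w,2)
    z=c["range_z"][...,None];P=np.concatenate([p*z,z],-1)
    R=cv2.Rodrigues(c["rvec"].astype(float))[0]
    W=(P-c["tvec"].reshape(3))@R; W[c["range_z"]==0]=np.nan
    return W
def ray(c,uv,z0):
    p=cv2.undistortPoints(np.array(uv,float).reshape(-1,1,2),c["mtx"],c["distortion"]).reshape(-1,2)
    R=cv2.Rodrigues(c["rvec"].astype(float))[0];o=-R.T@c["tvec"].reshape(3)
    d=np.c_[p,np.ones(len(p))]@R
    return o+d*((z0-o[2])/d[:,2])[:,None]
def snap(n,f):
    from station import camera
    c=camera(n);np.savez(f,**{k:np.array(v) for k,v in c.items()});return load(f)
E
python3 - <<'E'
from h import *
np.set_printoptions(precision=4,suppress=True)
t=load("top0.npz");s=load("scene0.npz");T=cloud(t);S=cloud(s)
hsvT=cv2.cvtColor(t["image"],cv2.COLOR_RGB2HSV);hsvS=cv2.cvtColor(s["image"],cv2.COLOR_RGB2HSV)
print("bench z",np.nanmedian(T[300:380,100:200,2]),np.nanstd(T[300:380,100:200,2]))
# key
def big(m):
    n,l,st,_=cv2.connectedComponentsWithStats(m.astype(np.uint8));i=1+np.argmax(st[1:,4]);return l==i
H,Sa,V=cv2.split(hsvT)
k=np.zeros_like(H,bool);k[235:290,105:160]=1
m=big(k&(H>12)&(H<35)&(Sa>120)&(V>80))
vu=np.argwhere(m)[:,::-1];
r=cv2.minAreaRect(ray(t,vu,0.022)[:,:2].astype(np.float32)*1000);print("key rect",r,"z",np.nanmedian(T[m][:,2]),m.sum())
# depth slices near hub
reg=np.zeros_like(H,bool);reg[195:280,370:450]=1
P=T[reg];P=P[P[:,2]>.09]
print("hub top pts",len(P),np.percentile(P,[2,50,98],axis=0))
red=reg&((H<8)|(H>172))&(Sa>100)&(V>50);print("red",red.sum(),np.nanpercentile(T[red],[2,50,98],axis=0))
blue=reg&(H>100)&(H<130)&(Sa>100);Q=T[blue];Q=Q[(Q[:,2]<.02)]
print("restbase rect",cv2.minAreaRect(Q[:,:2].astype(np.float32)*1000),np.median(Q[:,2]))
P2=P[(P[:,2]<.108)];print("barrel rect",cv2.minAreaRect(P2[:,:2].astype(np.float32)*1000),np.median(P2[:,2]))
# shaft
reg=np.zeros_like(H,bool);reg[160:300,270:330]=1
print("column profile")
for v in range(160,300,6):
    row=T[v,270:330];j=np.nanargmax(row[:,2]);print(v,row[j],int(hsvT[v,270+j,2]))
E
```

```text
bench z -0.0004621422692644381 0.0019191997558801915
key rect ((479.8578796386719, 328.2492370605469), (58.12348937988281, 12.80373764038086), 18.53460693359375) z 0.021333067034863984 157
hub top pts 1389 [[ 0.4766 -0.2912  0.0935]
 [ 0.5168 -0.2555  0.1012]
 [ 0.5526 -0.2242  0.1178]]
red 13 [[ 0.5403 -0.2689  0.112 ]
 [ 0.5437 -0.2635  0.1181]
 [ 0.5469 -0.2606  0.1202]]
restbase rect ((542.0050048828125, -233.10321044921875), (77.09135437011719, 142.20816040039062), 43.15399169921875) 0.009229710711216496
barrel rect ((513.4874267578125, -256.494873046875), (86.19585418701172, 76.41160583496094), 82.4251708984375) 0.10082769029318223
column profile
160 [ 0.6853 -0.006   0.02  ] 127
166 [ 0.6371 -0.0331  0.2096] 131
172 [ 0.6254 -0.0327  0.2171] 124
178 [ 0.6151 -0.0374  0.2158] 122
184 [ 0.6057 -0.0406  0.2091] 124
190 [ 0.5961 -0.0387  0.204 ] 125
196 [ 0.5866 -0.0333  0.198 ] 118
202 [ 0.5774 -0.0243  0.1893] 118
208 [ 0.567  -0.0398  0.1824] 112
214 [ 0.5567 -0.0395  0.1788] 115
220 [ 0.5471 -0.0216  0.172 ] 118
226 [ 0.5364 -0.0373  0.1648] 113
232 [ 0.5262 -0.0281  0.1603] 118
238 [ 0.5151 -0.0295  0.1673] 70
244 [ 0.5046 -0.0274  0.1609] 71
250 [0.495  0.0104 0.1635] 112
256 [ 0.4834 -0.0214  0.1597] 103
262 [ 0.4723 -0.0336  0.1548] 106
268 [ 0.4606 -0.0604  0.149 ] 107
274 [ 0.45   -0.0422  0.1405] 89
280 [ 0.4395 -0.0163  0.134 ] 79
286 [ 0.4281 -0.0178  0.1272] 66
292 [ 0.4167 -0.0156  0.1214] 61
298 [ 0.405  -0.0152  0.1136] 64
```

```bash
python3 - <<'E'
import cv2,numpy as np
a=cv2.imread("pics/top0.png")[155:310,250:345];b=cv2.imread("pics/top0.png")[200:275,365:450]
s=cv2.imread("pics/scene0.png")[170:320,150:310]
a=cv2.resize(a,None,fx=3.8,fy=3.8,interpolation=3);s=cv2.resize(s,None,fx=2.6,fy=2.6,interpolation=3)
o=np.zeros((600,800,3),np.uint8);o[:a.shape[0],:a.shape[1]]=a;o[:s.shape[0],370:370+s.shape[1]]=s[:,:430]
cv2.imwrite("pics/crop1.png",o)
E
```

```text
(no output)
```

View pics/crop1.png

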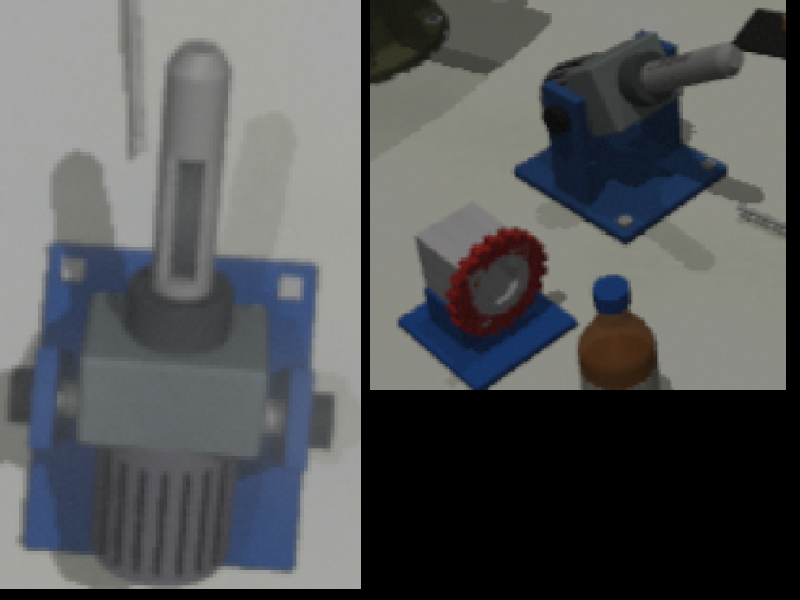

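The crop shows the slot from about top pixel (299.5,197) to (298,228) and the nose tip near (302,166). I'll fit the shaft and the hub next.

```bash
cat > fit.py <<'E'
from h import *
from scipy.optimize import least_squares
np.set_printoptions(precision=4,suppress=True)
t=load("top0.npz");s=load("scene0.npz");T=cloud(t);S=cloud(s)
m=np.zeros(T.shape[:2],bool);m[174:229,285:318]=1
P=T[m];P=P[(P[:,2]>.14)]
m2=np.zeros(T.shape[:2],bool);m2[178:225,240:300]=1
Q=S[m2];Q=Q[(Q[:,2]>.14)&(Q[:,0]>.53)&(Q[:,0]<.62)&(abs(Q[:,1]+.033)<.03)]
def dirv(a,e): return np.array([np.cos(e)*np.cos(a),np.cos(e)*np.sin(a),np.sin(e)])
for nm,D in(("top",P),("scene",Q),("both",np.r_[P,Q])):
    def f(p):
        o=np.array([.57,p[0],p[1]]);d=dirv(p[2],p[3]);w=D-o
        return np.linalg.norm(w-np.outer(w@d,d),axis=1)-.015
    r=least_squares(f,[-.033,.17,0,.5],loss="soft_l1",f_scale=.002)
    print(nm,len(D),r.x,np.degrees(r.x[2:]),np.std(f(r.x)))
    o=np.array([.57,r.x[0],r.x[1]]);d=dirv(*r.x[2:])
    # axial position of slot ends via ray-plane with slot rim (z=13) approx: ray with plane n through o+.013n
    n=np.array([-np.sin(r.x[3])*np.cos(r.x[2]),-np.sin(r.x[3])*np.sin(r.x[2]),np.cos(r.x[3])])
    y=np.cross(n,d)
    for lab,uv in(("slothi",(299.5,197.1)),("slotlo",(297.9,228.2))):
        a=ray(t,[uv],0.)[0];b=ray(t,[uv],.3)[0];k=b-a
        q=o+.0133*n;X=a+k*((q-a)@n)/(k@n);print(lab,X,"axial",(X-o)@d,"lat",(X-o)@y)
E
python3 fit.py
python3 - <<'E'
from h import *
np.set_printoptions(precision=4,suppress=True)
t=load("top0.npz");T=cloud(t);H,Sa,V=cv2.split(cv2.cvtColor(t["image"],cv2.COLOR_RGB2HSV))
# hub: per row of depth, barrel top edges by depth>0.09
for v in range(208,264,3):
    z=T[v,380:450,2];i=np.where(z>.09)[0]
    if len(i)>3:
        e=ray(t,[(380+i[0]-.5,v),(380+i[-1]+.5,v)],.104);print(v,380+i[0],380+i[-1],np.nanmedian(z[i]),e[:,:2].ravel())
reg=np.zeros_like(H,bool);reg[195:280,370:450]=1
b=reg&(H>100)&(H<130)&(Sa>110)&(V>60)
vu=np.argwhere(b)[:,::-1];X=ray(t,vu,.01);print(cv2.minAreaRect(X[:,:2].astype(np.float32)*1000))
E
```

```text
top 942 [-0.0317  0.165  -0.1284  0.5925] [-7.3552 33.945 ] 0.0028454921583636068
slothi [ 0.5854 -0.0342  0.1915] axial 0.027750636438880028 lat -0.0004137253523708174
slotlo [ 0.5332 -0.0299  0.1562] axial -0.035374657796283675 lat -0.0029022319052715143
scene 357 [-0.0335  0.1689 -0.106   0.5479] [-6.0715 31.3917] 0.0014384818635160665
slothi [ 0.5852 -0.0341  0.1937] axial 0.0258506534034062 lat 0.0009782495461802385
slotlo [ 0.5329 -0.0299  0.1617] axial -0.03558913172925616 lat -0.00033089550584790533
both 1299 [-0.0329  0.1662 -0.1107  0.5781] [-6.3433 33.122 ] 0.0027540710172570936
slothi [ 0.5853 -0.0341  0.1921] axial 0.027055272008995324 lat 0.00040786664176165895
slotlo [ 0.5331 -0.0299  0.1579] axial -0.0355364528828983 lat -0.0011539416429845787
217 397 430 0.11264635927381836 [ 0.5517 -0.2189  0.5497 -0.2838]
220 395 439 0.11021456544354732 [ 0.5461 -0.2149  0.5435 -0.3007]
223 402 438 0.10155109850976478 [ 0.54   -0.2279  0.5378 -0.2985]
226 402 433 0.10110709996765059 [ 0.5343 -0.2276  0.5324 -0.2886]
229 401 433 0.1009582446423456 [ 0.5286 -0.2255  0.5267 -0.2883]
2
[... 677 characters left out ...]
y", line 12, in ray
    p=cv2.undistortPoints(np.array(uv,float).reshape(-1,1,2),c["mtx"],c["distortion"]).reshape(-1,2)
      ~~~~~~~~~~~~~~~~~~~^^^^^^^^^^^^^^^^^^^^^^^^^^^^^^^^^^^^^^^^^^^^^^^^^^^^^^^^^^^^^
cv2.error: OpenCV(4.12.0) /io/opencv/modules/calib3d/src/undistort.dispatch.cpp:347: error: (-215:Assertion failed) CV_IS_MAT(_src) && CV_IS_MAT(_dst) && (_src->rows == 1 || _src->cols == 1) && (_dst->rows == 1 || _dst->cols == 1) && _src->cols + _src->rows - 1 == _dst->rows + _dst->cols - 1 && (CV_MAT_TYPE(_src->type) == CV_32FC2 || CV_MAT_TYPE(_src->type) == CV_64FC2) && (CV_MAT_TYPE(_dst->type) == CV_32FC2 || CV_MAT_TYPE(_dst->type) == CV_64FC2) in function 'cvUndistortPointsInternal'
```

```bash
cat > axis.py <<'E'
from h import *
np.set_printoptions(precision=4,suppress=True)
def rays(c,uv):
    p=cv2.undistortPoints(np.array(uv,float).reshape(-1,1,2),c["mtx"],c["distortion"]).reshape(-1,2)
    R=cv2.Rodrigues(c["rvec"].astype(float))[0];d=np.c_[p,np.ones(len(p))]@R
    return -R.T@c["tvec"].reshape(3),d/np.linalg.norm(d,axis=1)[:,None]
t=load("top0.npz");s=load("scene0.npz")
o=np.array([.57,-.033,.167]);d=np.array([np.cos(-.1)*np.cos(.57),np.sin(-.1)*np.cos(.57),np.sin(.57)])
N=[]
for nm,c in(("top",t),("scene",s)):
    W=cloud(c);w=W-o;ax=w@d;dist=np.linalg.norm(w-ax[...,None]*d,axis=-1)
    m=(dist<.024)&(ax>-.028)&(ax<.052)
    vu=np.argwhere(m);
    C,D=rays(c,vu[:,::-1])
    n0=np.cross(D.mean(0),d);n0/=np.linalg.norm(n0)
    # bin along axis; for each bin the extreme pixels across
    k=(ax[m]//.004).astype(int);E=[[],[]]
    sgn=D@n0
    for b in np.unique(k):
        i=np.where(k==b)[0]
        if len(i)>4:
            E[0].append(D[i[np.argmin(sgn[i])]]);E[1].append(D[i[np.argmax(sgn[i])]])
    pl=[]
    for e in E:
        u,sv,vt=np.linalg.svd(np.array(e));n=vt[2];n*=np.sign(n@n0);pl.append(n)
    n=pl[0]+pl[1];n/=np.linalg.norm(n);N.append((C,n));print(nm,m.sum(),"apparent diam",np.arccos(pl[0]@pl[1])*np.linalg.norm(C-o)*1000)
dd=np.cross(N[0][1],N[1][1]);dd/=np.linalg.norm(dd);dd*=np.sign(dd[0])
A=np.array([N[0][1],N[1][1],[1,0,0]]);b=[N[0][1]@N[0][0],N[1][1]@N[1][0],.57]
p=np.linalg.solve(A,b);az=np.degrees(np.arctan2(dd[1],dd[0]));el=np.degrees(np.arcsin(dd[2]))
print("point",p,"az",az,"el",el)
E
python3 axis.py
python3 - <<'E'
from h import *
# sub-pixel slot ends in top along the slot line, and bright profile
t=load("top0.npz");g=cv2.cvtColor(t["image"],cv2.COLOR_RGB2GRAY)
for v in list(range(190,240,1)): print(v,g[v,291:308].tolist())
E
```

```text
top 683 apparent diam 33.23725398950384
scene 260 apparent diam 87.0866297872603
point [ 0.57   -0.0324  0.1686] az -6.409234015895831 el 31.071700159184108
190 [160, 126, 93, 96, 105, 109, 114, 117, 120, 123, 123, 124, 124, 123, 119, 114, 108]
191 [159, 126, 92, 96, 103, 110, 114, 118, 121, 122, 124, 124, 125, 122, 119, 113, 109]
192 [153, 116, 92, 96, 104, 110, 114, 117, 120, 122, 125, 125, 124, 123, 119, 115, 108]
193 [149, 113, 92, 97, 106, 111, 115, 120, 121, 121, 124, 124, 123, 123, 118, 113, 108]
194 [149, 111, 94, 99, 106, 113, 116, 119, 120, 123, 124, 125, 123, 123, 118, 113, 107]
195 [142, 106, 92, 101, 109, 112, 116, 119, 122, 124, 124, 125, 124, 122, 118, 113, 106]
196 [139, 103, 94, 108, 114, 112, 108, 114, 118, 121, 122, 123, 122, 122, 117, 114, 106]
197 [137, 104, 98, 112, 119, 107, 92, 91, 95, 98, 98, 100, 100, 114, 117, 112, 107]
198 [134, 102, 100, 116, 120, 105, 83, 73, 74, 75, 79, 78, 85, 111, 120, 112, 107]
199 [132, 99, 99, 115, 119, 104, 84, 76, 76, 77, 79, 75, 89, 113, 120, 113, 108]
200 [130, 100, 99, 114, 117, 103, 88, 81, 79, 80, 80, 78, 92, 114, 119, 112, 
[... 2445 characters left out ...]
1, 102, 82, 66, 62]
231 [88, 99, 107, 111, 115, 119, 120, 121, 122, 121, 119, 115, 108, 99, 78, 63, 62]
232 [71, 83, 95, 107, 113, 117, 118, 120, 120, 119, 116, 110, 98, 83, 67, 62, 60]
233 [62, 64, 73, 82, 91, 97, 102, 103, 103, 100, 97, 86, 77, 68, 61, 62, 60]
234 [59, 61, 61, 64, 67, 72, 75, 76, 76, 74, 71, 66, 60, 60, 62, 61, 63]
235 [62, 63, 63, 61, 61, 62, 62, 64, 63, 63, 61, 59, 59, 62, 65, 66, 66]
236 [65, 63, 63, 66, 66, 65, 64, 69, 68, 66, 67, 67, 65, 67, 64, 66, 67]
237 [64, 65, 65, 67, 68, 69, 70, 69, 69, 68, 69, 69, 68, 67, 67, 67, 64]
238 [64, 64, 66, 67, 68, 67, 69, 69, 67, 69, 68, 68, 66, 68, 66, 67, 65]
239 [65, 65, 66, 65, 68, 69, 67, 69, 67, 67, 70, 67, 66, 68, 65, 67, 65]
```

```bash
cat >> axis.py <<'E'
print("debug scene")
W=cloud(s);w=W-o;ax=w@d;dist=np.linalg.norm(w-ax[...,None]*d,axis=-1)
m=(dist<.024)&(ax>-.028)&(ax<.052)
mid=[];
for u in range(255,285,1):
    v=np.where(m[:,u])[0]
    if len(v): print(u,v.min(),v.max(),len(v),ax[v[len(v)//2],u].round(3))
E
python3 axis.py | sed -n '/debug/,$p'
python3 - <<'E'
import cv2
a=cv2.imread("pics/scene0.png")[178:228,232:300];cv2.imwrite("pics/crop2.png",cv2.resize(a,None,fx=11,fy=11,interpolation=cv2.INTER_CUBIC))
E
```

```text
debug scene
258 195 200 5 -0.027
259 195 200 6 -0.025
260 195 202 8 -0.019
261 194 203 10 -0.017
262 194 204 11 -0.011
263 193 204 12 -0.009
264 192 204 13 -0.002
265 192 204 13 -0.002
266 192 203 12 0.002
267 191 203 13 0.009
268 191 203 13 0.014
269 191 203 13 0.018
270 191 203 13 0.02
271 190 202 13 0.024
272 190 202 13 0.025
273 190 202 13 0.032
274 189 202 14 0.034
275 189 201 13 0.041
276 189 201 13 0.042
277 189 201 13 0.045
278 188 201 11 0.048
279 188 201 8 0.049
280 198 200 3 0.047
281 199 200 2 0.047
282 200 200 1 0.047
283 200 200 1 0.05
```

View pics/crop2.png

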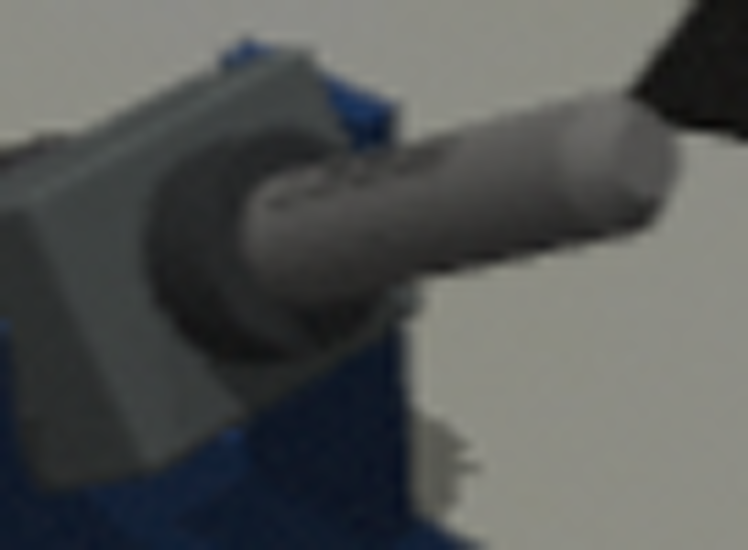

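The crop shows the shaft silhouette clearly: upper edge from about (263,192) to (283,187), lower edge from (270,203) to (287,199.5). I'll intersect its mid-plane with the top view's mid-plane.

```bash
cat > axis2.py <<'E'
from h import *
np.set_printoptions(precision=4,suppress=True)
exec(open("axis.py").read().split("t=load")[0].split("suppress=True)")[1])
t=load("top0.npz");s=load("scene0.npz");g=cv2.cvtColor(t["image"],cv2.COLOR_RGB2GRAY).astype(float)
def plane(c,uv):
    C,D=rays(c,uv);return C,np.linalg.svd(D)[2][2]
def bis(c,e1,e2):
    C,a=plane(c,e1);_,b=plane(c,e2)
    if a@b<0:b=-b
    n=a+b;return C,n/np.linalg.norm(n),np.arccos(min(1,a@b))*np.linalg.norm(C-[.57,-.033,.167])*1000
W=cloud(t);L=[];Rr=[]
for v in range(178,222,2):
    u=np.where((W[v,280:325,2]>.13))[0]+280;L.append((u.min()-.5,v));Rr.append((u.max()+.5,v))
C1,n1,w1=bis(t,L,Rr)
W=cloud(s);up=[];lo=[]
for u in range(264,279):
    up.append((u,np.interp(u,[263.4,282.9],[192.0,186.5])))
for u in range(270,287): lo.append((u,np.interp(u,[270.2,286.5],[202.6,199.2])))
C2,n2,w2=bis(s,up,lo);print("widths",w1,w2)
d=np.cross(n1,n2);d/=np.linalg.norm(d);d*=np.sign(d[0])
p=np.linalg.solve(np.array([n1,n2,[1,0,0]]),[n1@C1,n2@C2,.57])
az=np.arctan2(d[1],d[0]);el=np.arcsin(d[2]);print(p,np.degrees([az,el]))
n=np.array([-np.sin(el)*np.cos(az),-np.sin(el)*np.sin(az),np.cos(el)])
for lab,uv,z in(("slothi72",(299.5,196.9),.0145),("slotlo8floor",(297.9,227.6),.007),("rim8",(297.8,229.3),.0145),("collar0",(298,233),.015)):
    C,D=rays(t,[uv]);q=p+z*n;X=C+D[0]*((q-C)@n)/(D[0]@n);a=(X-p)@d;print(lab,"axial",a,"lat",(X-p)@np.cross(n,d))
E
python3 axis2.py
```

```text
widths 31.388567973803877 78.57586903998511
[ 0.57   -0.0323  0.1688] [-6.5178 31.3134]
slothi72 axial 0.026885861066726947 lat -5.7017025647567904e-05
slotlo8floor axial -0.03757822611192524 lat -0.001712640164454462
rim8 axial -0.037026414974989916 lat -0.0017857673751903126
collar0 axial -0.04425368870940716 lat -0.0026973692420662284
```

```bash
cat > go.py <<'E'
import sys,numpy as np
from station import monitor
# usage: go.py x y z yaw  -> total tool-axis shift in mm (at present yaw) and spin
o=monitor.get_obs();p=np.array(o["ee_pos"]);yaw=o["eef_rot"][2]
g=np.array(list(map(float,sys.argv[1:4])));D=(g-p)*1000
tx=np.array([np.cos(yaw),np.sin(yaw),0]);ty=np.array([np.sin(yaw),-np.cos(yaw),0])
spin=-(float(sys.argv[4])-yaw) if len(sys.argv)>4 else 0
print("t",o["time_s"],"tcp",p.round(4),"rot",np.round(o["eef_rot"],4),"F",np.round(o["force"],1),"grip",o["grip_width"],o["grip_force"])
print("dx %.1f dy %.1f dz %.1f spin %.3f"%(D@tx,D@ty,-D[2],spin))
E
python3 go.py .48 .3285 .275 .32
```

```text
t 0.1 tcp [ 0.1375 -0.5323  0.2049] rot [-3.1406e+00 -1.0000e-04  2.5280e-01] F [-1.   0.3  0.4] grip 0.09424051986318772 0.0
dx 546.9 dy -747.8 dz -70.1 spin -0.067
```

Request:
{"op": "apply_moves", "data": {
  "plan": [22, -30, -3, 0, 22, -30, -3, 0, 22, -30, -3, 0, 22, -30, -3, 0, 22, -30, -3, 0, 22, -30, -3, 0, 22, -30, -3, 0, 22, -30, -3, 0, 22, -30, -3, 0, 22, -30, -3, 0, 22, -30, -3, 0, 22, -30, -3, 0, 22, -30, -3, 0, 22, -30, -3, 0, 22, -30, -3, 0, 22, -30, -3, 0, 22, -30, -3, 0, 22, -30, -3, 0, 22, -30, -3, 0, 22, -30, -3, 0],
  "hand": -0.4,
  "squeeze": 8
}}

```text
time_s: 2.1
ee_pos: [0.4137, 0.1601, 0.2654]
eef_rot: [3.142, 0.0, 0.253]
force: [0.2, -2.2, 0.3]
grip_width: 0.0284
grip_force: 0.0
```

```bash
python3 go.py .48 .3285 .06 .32
```

```text
t 2.1 tcp [0.4137 0.1601 0.2654] rot [3.1416e+00 3.0000e-04 2.5310e-01] F [ 0.2 -2.2  0.3] grip 0.02835293759248441 0.0
dx 106.4 dy -146.4 dz 205.4 spin -0.067
```

Request:
{"op": "apply_moves", "data": {
  "plan": [21, -29, 0, 0, 21, -29, 0, 0, 21, -29, 0, 0, 21, -29, 0, 0, 21, -29, 0, -0.067, 0, 0, 35, 0, 0, 0, 35, 0, 0, 0, 35, 0, 0, 0, 35, 0, 0, 0, 35, 0, 0, 0, 20, 0, 0, 0, 0, 0, 0, 0, 0, 0]
}}

```text
time_s: 3.4
ee_pos: [0.4791, 0.3252, 0.071]
eef_rot: [-3.142, -0.0, 0.32]
force: [0.3, 0.3, 0.2]
grip_width: 0.0283
grip_force: 0.0
```

```bash
python3 go.py .48 .3285 .016 .32; python3 - <<'E'
from h import *
t=snap("top","top1.npz");s=snap("scene","scene1.npz")
a=t["image"][225:300,90:190];b=s["image"][140:215,270:370]
o=np.vstack([cv2.resize(x,None,fx=4,fy=4,interpolation=3) for x in(a,b)])
cv2.imwrite("pics/k1.png",o[:,:,::-1])
E
```

```text
t 3.4 tcp [0.4791 0.3252 0.071 ] rot [-3.1416e+00 -1.0000e-04  3.1980e-01] F [0.3 0.3 0.2] grip 0.02825156484485843 0.0
dx 1.9 dy -2.8 dz 55.0 spin -0.000
```

View pics/k1.png

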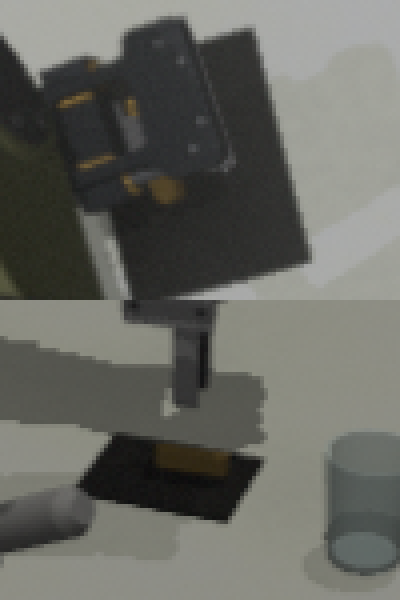

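Request:
{"op": "apply_moves", "data": {
  "plan": [2, -3, 20, 0, 0, 0, 20, 0, 0, 0, 10, 0, 0, 0, 5, 0, 0, 0, 0, 0]
}}

```text
time_s: 4.0
ee_pos: [0.48, 0.3287, 0.0158]
eef_rot: [-3.142, -0.0, 0.32]
force: [0.1, 0.2, -0.1]
grip_width: 0.0283
grip_force: 0.0
```

Request:
{"op": "apply_moves", "data": {
  "plan": [0, 0, 0, 0, 0, 0, 0, 0, 0, 0, 0, 0, 0, 0, 0, 0],
  "hand": -1,
  "squeeze": 10
}}

```text
time_s: 4.4
ee_pos: [0.4802, 0.3288, 0.0162]
eef_rot: [-3.141, -0.001, 0.32]
force: [-1.1, -0.3, 5.4]
grip_width: 0.0116
grip_force: 10.0
```

Request:
{"op": "apply_moves", "data": {
  "plan": [0, 0, -20, 0, 0, 0, -40, 0, 0, 0, -40, 0, 0, 0, -40, 0, 0, 0, -40, 0, 0, 0, -40, 0, 0, 0, -40, 0, 0, 0, 0, 0]
}}

```text
time_s: 5.2
ee_pos: [0.4809, 0.3293, 0.2812]
eef_rot: [-3.14, -0.008, 0.32]
force: [0.2, -0.1, -1.2]
grip_width: 0.0119
grip_force: 10.0
```

```bash
python3 go.py .5658 -.033 .24 -.101
```

```text
t 5.2 tcp [0.4809 0.3293 0.2812] rot [-3.1397 -0.0085  0.3199] F [ 0.2 -0.1 -1.2] grip 0.011862827552223084 9.9898561835289
dx -33.3 dy 370.6 dz 41.2 spin 0.421
```

```bash
python3 go.py .5554 -.0315 .24 -.101
```

```text
t 5.2 tcp [0.4809 0.3293 0.2812] rot [-3.1397 -0.0085  0.3199] F [ 0.2 -0.1 -1.2] grip 0.011862827552223084 9.9898561835289
dx -42.7 dy 365.9 dz 41.2 spin 0.421
```

Request:
{"op": "apply_moves", "data": {
  "plan": [-4.3, 36.6, 0, 0, -4.3, 36.6, 0, 0, -4.3, 36.6, 0, 0, -4.3, 36.6, 0, 0, -4.3, 36.6, 0, 0, -4.3, 36.6, 0, 0, -4.3, 36.6, 0, 0, -4.3, 36.6, 0, 0, -4.3, 36.6, 0, 0, -4.3, 36.6, 0, 0, 0, 0, 5, 0.105, 0, 0, 10, 0.105, 0, 0, 10, 0.105, 0, 0, 10, 0.106, 0, 0, 0, 0, 0, 0, 0, 0]
}}

```text
time_s: 6.8
ee_pos: [0.554, -0.0323, 0.2402]
eef_rot: [-3.142, 0.001, -0.098]
force: [0.3, 0.5, -0.8]
grip_width: 0.0121
grip_force: 10.0
```

```bash
python3 go.py .5554 -.0315 .206 -.101; python3 - <<'E'
from h import *
t=snap("top","top2.npz");s=snap("scene","scene2.npz")
a=t["image"][150:250,250:350];b=s["image"][130:230,215:315]
o=np.hstack([cv2.resize(x,None,fx=4,fy=4,interpolation=3) for x in(a,b)])
cv2.imwrite("pics/k2.png",o[:,:,::-1])
E
```

```text
t 6.8 tcp [ 0.554  -0.0323  0.2402] rot [-3.1415e+00  7.0000e-04 -9.8100e-02] F [ 0.3  0.5 -0.8] grip 0.012142928974078123 9.990071654319763
dx 1.3 dy -1.0 dz 34.2 spin 0.003
```

View pics/k2.png

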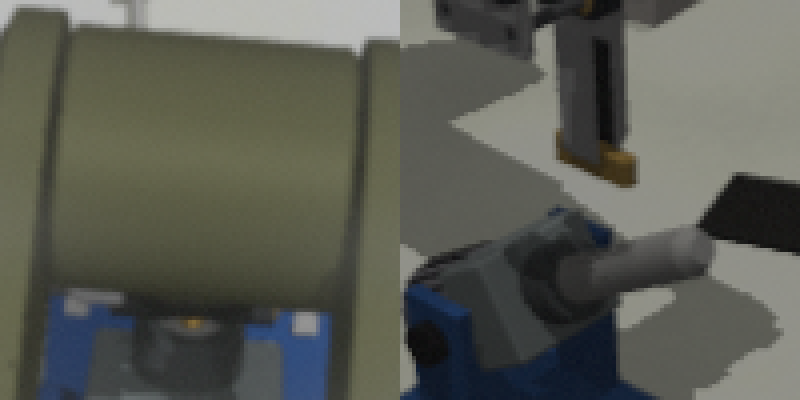

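The top crop shows the key's rear end peeking out below the wrist at about full-image pixel (298,230). The scene crop shows the key level between the fingers above the shaft, from about (354,170) to (374,177) in the full image. I'll measure both ends of the key.

```bash
python3 - <<'E'
from h import *
np.set_printoptions(precision=4,suppress=True)
t=load("top2.npz");s=load("scene2.npz")
def yel(c,r,th=90):
    H,S,V=cv2.split(cv2.cvtColor(c["image"],cv2.COLOR_RGB2HSV));m=np.zeros_like(H,bool);m[r[0]:r[1],r[2]:r[3]]=1
    return m&(H>12)&(H<35)&(S>th)&(V>50)
m=yel(t,(220,240,285,312));vu=np.argwhere(m);print(len(vu),vu.min(0),vu.max(0),vu.mean(0))
for v in range(228,234): print(v,t["image"][v,291:307,0].tolist(), t["image"][v,291:307,2].tolist())
e=vu.mean(0);print("rear end pos",ray(t,[(e[1],e[0])],.242))
m=yel(s,(160,185,345,380));vu=np.argwhere(m)
n=[ (u,vu[vu[:,1]==u][:,0].min(),vu[vu[:,1]==u][:,0].max()) for u in np.unique(vu[:,1])];print(n)
W=cloud(s);P=W[m];print(np.nanpercentile(P,[1,50,99],axis=0))
# near side face plane: normal = key lateral (tool y), through tcp offset -6mm
yaw=-.1;tcp=np.array([.554,-.0323,.24]);ly=np.array([np.sin(yaw),-np.cos(yaw),0]);tx=np.array([np.cos(yaw),np.sin(yaw),0])
q=tcp+.006*ly
for u,a,b in n:
    A=ray(s,[(u,b)],0.)[0];B=ray(s,[(u,b)],.3)[0];k=B-A;X=A+k*((q-A)@ly)/(k@ly);print(u,"axial",((X-tcp)@tx*1000).round(1),"z",X[2].round(4),end="; ")
E
```

```text
12 [229 296] [231 300] [230.0833 297.8333]
228 [34, 33, 34, 38, 35, 36, 34, 36, 37, 38, 34, 33, 32, 33, 32, 33] [33, 33, 30, 36, 32, 33, 31, 32, 32, 34, 35, 33, 33, 32, 30, 31]
229 [43, 51, 54, 56, 55, 53, 59, 67, 62, 54, 46, 44, 36, 35, 35, 32] [42, 52, 53, 49, 41, 37, 33, 40, 37, 36, 38, 42, 37, 35, 34, 30]
230 [66, 70, 72, 72, 74, 83, 115, 125, 108, 83, 72, 66, 55, 45, 39, 36] [65, 69, 70, 65, 51, 43, 53, 56, 51, 52, 63, 66, 55, 45, 39, 36]
231 [71, 73, 76, 79, 76, 81, 106, 117, 101, 83, 79, 75, 68, 61, 47, 41] [70, 72, 75, 75, 64, 52, 56, 62, 59, 65, 74, 73, 66, 59, 48, 39]
232 [58, 61, 67, 76, 77, 79, 86, 88, 84, 79, 80, 75, 67, 57, 45, 43] [59, 60, 66, 75, 74, 72, 71, 73, 73, 73, 79, 73, 67, 57, 45, 43]
233 [53, 51, 52, 59, 64, 68, 72, 74, 73, 70, 65, 59, 52, 44, 42, 41] [55, 53, 52, 59, 62, 68, 71, 74, 72, 70, 64, 58, 52, 42, 43, 42]
rear end pos [[ 0.5255 -0.0292  0.242 ]]
[]
[nan nan nan]
  return np.nanmean(a, axis, out=out, keepdims=keepdims)
```

Request:
{"op": "apply_moves", "data": {
  "plan": [1, -0.7, 10, 0, 0, 0, 10, 0, 0, 0, 10, 0, 0, 0, 4, 0, 0, 0, 0, 0]
}}

```text
time_s: 7.4
ee_pos: [0.5549, -0.0317, 0.2056]
eef_rot: [-3.142, 0.001, -0.101]
force: [-0.4, -0.1, -1.9]
grip_width: 0.0119
grip_force: 10.0
```

Request:
{"op": "apply_moves", "data": {
  "plan": [0, 0, 2, 0, 0, 0, 2, 0, 0, 0, 0, 0]
}}

```text
time_s: 7.7
ee_pos: [0.5552, -0.0318, 0.2024]
eef_rot: [3.142, -0.0, -0.101]
force: [0.7, 0.4, -0.9]
grip_width: 0.0117
grip_force: 10.0
```

Request:
{"op": "apply_moves", "data": {
  "plan": [0, 0, 2, 0, 0, 0, 2, 0, 0, 0, 0, 0]
}}

```text
time_s: 8.0
ee_pos: [0.5551, -0.0318, 0.1981]
eef_rot: [-3.142, 0.0, -0.101]
force: [-0.4, -0.0, -1.1]
grip_width: 0.0116
grip_force: 10.0
```

Request:
{"op": "apply_moves", "data": {
  "plan": [0, 0, 2, 0, 0, 0, 2, 0, 0, 0, 0, 0]
}}

```text
time_s: 8.3
ee_pos: [0.555, -0.0318, 0.1943]
eef_rot: [3.142, 0.0, -0.101]
force: [-2.0, -0.4, 0.6]
grip_width: 0.0117
grip_force: 10.0
```

Request:
{"op": "apply_moves", "data": {
  "plan": [0, 0, 1.5, 0, 0, 0, 1.5, 0, 0, 0, 1, 0, 0, 0, 0, 0]
}}

```text
time_s: 8.7
ee_pos: [0.5551, -0.0318, 0.1903]
eef_rot: [3.142, 0.0, -0.101]
force: [-2.7, -1.1, 0.6]
grip_width: 0.0117
grip_force: 10.0
```

Request:
{"op": "apply_moves", "data": {
  "plan": [0, 0, 1.5, 0, 0, 0, 1.5, 0, 0, 0, 1, 0, 0, 0, 0, 0]
}}

```text
time_s: 9.1
ee_pos: [0.5552, -0.0319, 0.1863]
eef_rot: [3.141, -0.0, -0.101]
force: [-2.4, -2.1, 1.0]
grip_width: 0.0119
grip_force: 10.0
```

Request:
{"op": "apply_moves", "data": {
  "plan": [0, 0, 1, 0, 0, 0, 1, 0, 0, 0, 0, 0]
}}

```text
time_s: 9.4
ee_pos: [0.5552, -0.0318, 0.1843]
eef_rot: [3.141, -0.0, -0.101]
force: [-1.5, -2.8, 1.2]
grip_width: 0.0113
grip_force: 10.0
```

```bash
python3 - <<'E'
from h import *
s=snap("scene","scene3.npz")
b=s["image"][145:235,215:315]
cv2.imwrite("pics/k3.png",cv2.resize(b,None,fx=6,fy=6,interpolation=3)[:,:,::-1])
E
```

```text
(no output)
```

View pics/k3.png

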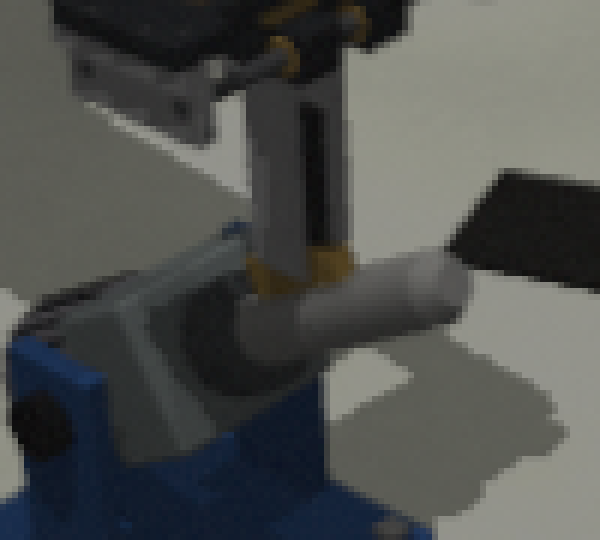

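The scene crop shows the key tilting down into the slot, with its upper end seated at about (345,265) in the crop. The force pushes toward -y, so I'll nudge that way and continue.

Request:
{"op": "apply_moves", "data": {
  "plan": [0, 0.5, 0.7, 0, 0, 0, 0.7, 0, 0, 0, 0, 0]
}}

```text
time_s: 9.75
ee_pos: [0.5554, -0.0324, 0.1832]
eef_rot: [3.142, -0.001, -0.101]
force: [1.3, -2.9, 3.1]
grip_width: 0.0116
grip_force: 10.0
```

Request:
{"op": "apply_moves", "data": {
  "plan": [0, 0, 0.7, 0, 0, 0, 0.7, 0, 0, 0, 0, 0]
}}

```text
time_s: 10.05
ee_pos: [0.5555, -0.0324, 0.1824]
eef_rot: [3.141, -0.002, -0.101]
force: [-0.4, -1.3, 8.3]
grip_width: 0.012
grip_force: 10.0
```

Request:
{"op": "apply_moves", "data": {
  "plan": [0, 0, 0.7, 0, 0, 0, 0.7, 0, 0, 0, 0, 0]
}}

```text
time_s: 10.35
ee_pos: [0.5557, -0.0324, 0.1816]
eef_rot: [3.141, -0.003, -0.101]
force: [-1.0, -3.6, 12.2]
grip_width: 0.0118
grip_force: 10.3
```

Request:
{"op": "apply_moves", "data": {
  "plan": [0, 0, -1, 0, 0, 0, 0, 0, 0, 0, 0, 0, 0, 0, 0, 0],
  "hand": -0.45
}}

```text
time_s: 10.75
ee_pos: [0.555, -0.0321, 0.1809]
eef_rot: [-3.141, 0.001, -0.101]
force: [-1.3, -0.6, 0.4]
grip_width: 0.026
grip_force: 0.0
```

Request:
{"op": "apply_moves", "data": {
  "plan": [0, 0, -10, 0, 0, 0, -30, 0, 0, 0, -40, 0, 0, 0, -40, 0, 0, 40, 0, 0, 0, 40, 0, 0, 0, 40, 0, 0, 0, 40, 0, 0, 0, 0, 0, 0]
}}

```text
time_s: 11.65
ee_pos: [0.5381, -0.1952, 0.3015]
eef_rot: [3.141, 0.0, -0.105]
force: [-0.3, 1.3, -0.0]
grip_width: 0.0261
grip_force: 0.0
```

```bash
python3 - <<'E'
from h import *
t=snap("top","top4.npz");s=snap("scene","scene4.npz")
a=t["image"][155:255,250:350];b=s["image"][145:245,215:315]
o=np.hstack([cv2.resize(x,None,fx=4,fy=4,interpolation=3) for x in(a,b)])
cv2.imwrite("pics/k4.png",o[:,:,::-1])
H,S,V=cv2.split(cv2.cvtColor(t["image"],cv2.COLOR_RGB2HSV));m=(H>12)&(H<35)&(S>110)&(V>60);m[:150]=0;m[250:]=0;m[:,:280]=0;m[:,320:]=0
vu=np.argwhere(m);print(len(vu),vu.min(0),vu.max(0));print(cv2.minAreaRect(vu[:,::-1].astype(np.float32)))
W=cloud(t);P=W[m];print(np.nanmedian(P,axis=0),np.polyfit(P[:,0],P[:,2],1),np.polyfit(P[:,0],P[:,1],1))
E
python3 go.py .51 -.2575 .2 -.135
```

```text
2 [228 298] [229 298]
((298.0, 228.5), (1.0, 0.0), -90.0)
[ 0.53137428 -0.02992991  0.17949196] [ 2.28307918 -1.0336776 ] [-0.01941139 -0.0196152 ]
t 11.75 tcp [ 0.5388 -0.1918  0.3016] rot [-3.1414e+00 -2.0000e-04 -1.0260e-01] F [ 0.5  0.1 -0. ] grip 0.025883472766196097 0.0
dx -21.9 dy 68.3 dz 101.6 spin 0.032
```

View pics/k4.png

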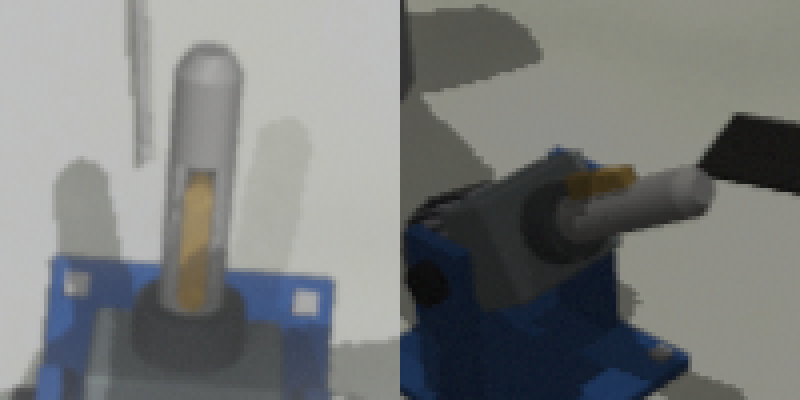

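The top crop shows the key inside the slot in plan, from about (299,200) to (298,232) in full-image pixels. In the scene crop it sits on the shaft, but its tilt is hard to judge, so I'll check its height against the shaft with depth.

```bash
cat > keychk.py <<'E'
from h import *
import sys
np.set_printoptions(precision=4,suppress=True)
az,el=-.101,.550
d=np.array([np.cos(el)*np.cos(az),np.cos(el)*np.sin(az),np.sin(el)]);n=np.array([-np.sin(el)*np.cos(az),-np.sin(el)*np.sin(az),np.cos(el)]);y=np.cross(n,d)
O=np.array([.57,-.033,.1685])-.045*d
for f in sys.argv[1:]:
    c=load(f);W=cloud(c);I=c["image"].astype(int);m=(I[...,0]-I[...,2]>35)&(I[...,0]-I[...,1]<70)&(I[...,0]-I[...,1]>8)
    w=W-O;X=w@d;Y=w@y;Z=w@n
    m&=(X>-.01)&(X<.1)&(abs(Y)<.015)&(Z>0)&(Z<.06)
    print(f,m.sum(),"X",np.percentile(X[m],[1,99]),"Y",np.percentile(Y[m],[2,50,98]))
    for a in range(-5,85,8):
        k=m&(X>a/1e3)&(X<(a+8)/1e3); sh=(~m)&(X>a/1e3)&(X<(a+8)/1e3)&(abs(Y)<.013)&(Z>.005)&(Z<.03)
        print(a,k.sum(),"key Z",np.median(Z[k]) if k.any() else None,np.max(Z[k]) if k.any() else None,"Y",np.median(Y[k]) if k.any() else None,"shaft",np.median(Z[sh]) if sh.any() else None)
E
python3 keychk.py top4.npz scene4.npz
```

```text
top4.npz 193 X [0.0114 0.0686] Y [-0.0048  0.0004  0.0057]
-5 0 key Z None None Y None shaft 0.021461896601496045
3 1 key Z 0.025937945721245706 0.025937945721245706 Y -0.0011593259193867459 shaft 0.011924249857491166
11 19 key Z 0.026894796801495768 0.029292112989077072 Y 0.0007293789084779599 shaft 0.011747325300816045
19 29 key Z 0.026858148119627306 0.03073671343381329 Y -0.00028316711400659645 shaft 0.012076473060009491
27 22 key Z 0.02587136751941104 0.029394381154111505 Y 0.0002717330824082663 shaft 0.012668114498971716
35 27 key Z 0.02473355652805579 0.02830854785925991 Y 0.002202469492485877 shaft 0.012180708484827902
43 24 key Z 0.024873704147623753 0.026515169485453075 Y -0.00036345724754575763 shaft 0.011111579375988622
51 29 key Z 0.024204485632424895 0.025810746860184395 Y 6.381128018382013e-05 shaft 0.011180147070965403
59 31 key Z 0.023026532599928817 0.025837944358120014 Y 0.0004278832033069031 shaft 0.012427119439349989
67 11 key Z 0.020480204229135462 0.02392046944313785 Y -0.0006947760787979107 shaft 0.011485926134444373
75 0 key Z None None Y None shaft 0.0127415
[... 322 characters left out ...]
t 0.02086166582609141
27 0 key Z None None Y None shaft 0.017686173728148527
35 6 key Z 0.023685846059411014 0.025531148578418813 Y -0.004481816152304497 shaft 0.015723886319761057
43 7 key Z 0.02404726320149644 0.024912060539505895 Y -0.0043532743090748905 shaft 0.01394046377913225
51 7 key Z 0.0218398597056601 0.02450896590573692 Y -0.00701514580968589 shaft 0.013410703548435706
59 13 key Z 0.02004296006194447 0.023556520925778573 Y -0.005541945312847259 shaft 0.012171805030277634
67 6 key Z 0.018446569038894377 0.021561775601799137 Y -0.003359516678403983 shaft 0.01299646688765569
75 0 key Z None None Y None shaft 0.011471278059271459
83 0 key Z None None Y None shaft 0.011568318185472642
```

The key's rear end sits about 4-5 mm high (its top is at 27 mm there and 23 mm at the front). I'll press the rear end down with shut fingers.

```bash
python3 go.py .534 -.0297 .195 -.101
```

```text
t 11.75 tcp [ 0.5388 -0.1918  0.3016] rot [-3.1414e+00 -2.0000e-04 -1.0260e-01] F [ 0.5  0.1 -0. ] grip 0.025883472766196097 0.0
dx -21.4 dy -160.8 dz 106.6 spin -0.002
```

Request:
{"op": "apply_moves", "data": {
  "plan": [-5.4, -40, 0, 0, -5.4, -40, 0, 0, -5.4, -40, 0, 0, -5.2, -40.8, 0, 0, 0, 0, 35, 0, 0, 0, 35, 0, 0, 0, 25, 0, 0, 0, 11.6, 0, 0, 0, 0, 0],
  "hand": -1
}}

```text
time_s: 12.65
ee_pos: [0.5335, -0.0284, 0.1941]
eef_rot: [-3.141, 0.002, -0.1]
force: [0.2, -0.7, 0.6]
grip_width: 0.0002
grip_force: 0.0
```

Request:
{"op": "apply_moves", "data": {
  "plan": [0, 0, 4, 0, 0, 0, 4, 0, 0, 0, 3, 0, 0, 0, 0, 0]
}}

```text
time_s: 13.05
ee_pos: [0.5339, -0.0293, 0.1837]
eef_rot: [-3.142, -0.0, -0.101]
force: [-0.3, -0.2, -0.7]
grip_width: 0.0005
grip_force: 0.1
```

Request:
{"op": "apply_moves", "data": {
  "plan": [0, 0, 2, 0, 0, 0, 2, 0, 0, 0, 0, 0]
}}

```text
time_s: 13.35
ee_pos: [0.5344, -0.0293, 0.1804]
eef_rot: [-3.141, -0.002, -0.101]
force: [0.1, 0.7, 6.0]
grip_width: 0.0007
grip_force: 2.5
```

Request:
{"op": "apply_moves", "data": {
  "plan": [0, 0, 1.5, 0, 0, 0, 0, 0]
}}

```text
time_s: 13.55
ee_pos: [0.5348, -0.0294, 0.1796]
eef_rot: [-3.142, -0.003, -0.101]
force: [-0.2, -0.3, 9.3]
grip_width: 0.0006
grip_force: 4.5
```

Request:
{"op": "apply_moves", "data": {
  "plan": [0, 0, 1.5, 0, 0, 0, 1, 0, 0, 0, 0, 0]
}}

```text
time_s: 13.85
ee_pos: [0.5352, -0.0294, 0.179]
eef_rot: [-3.142, -0.006, -0.101]
force: [-6.4, 1.9, 26.3]
grip_width: 0.0006
grip_force: 13.3
```

Request:
{"op": "apply_moves", "data": {
  "plan": [0, 0, 1.5, 0, 0, 0, 1, 0, 0, 0, 0, 0]
}}

```text
time_s: 14.15
ee_pos: [0.5355, -0.0294, 0.1786]
eef_rot: [3.142, -0.008, -0.101]
force: [-14.3, 2.7, 45.1]
grip_width: 0.0004
grip_force: 23.3
```

Request:
{"op": "apply_moves", "data": {
  "plan": [0, 0, -5, 0, 0, 0, -25, 0, 0, 0, -40, 0, 0, 0, -40, 0, 0, 40, 0, 0, 0, 40, 0, 0, 0, 40, 0, 0, 0, 40, 0, 0, 0, 0, 0, 0]
}}

```text
time_s: 15.05
ee_pos: [0.5169, -0.1922, 0.2827]
eef_rot: [3.141, 0.001, -0.105]
force: [0.2, 1.1, -0.4]
grip_width: 0.0001
grip_force: 0.0
```

```bash
python3 -c "
from h import *
snap('top','top5.npz');snap('scene','scene5.npz')"; python3 keychk.py top5.npz scene5.npz | grep -v "key Z None"
```

```text
top5.npz 203 X [0.0104 0.0685] Y [-0.005   0.0005  0.006 ]
3 4 key Z 0.02222109940797914 0.02293708801411787 Y 0.001559785841735087 shaft 0.013067386707322302
11 27 key Z 0.023045904501621403 0.025285934276336484 Y 0.0008556251824408751 shaft 0.01173455669568519
19 26 key Z 0.023296242947164657 0.025597856948655538 Y 0.0005326629730508001 shaft 0.011771493897101215
27 25 key Z 0.023298913659847677 0.026395225269267006 Y 0.00033342197021776575 shaft 0.012190998059714773
35 31 key Z 0.022967224501356905 0.026250950816312627 Y 0.0007012500016457604 shaft 0.011760578273105558
43 22 key Z 0.023065055459180674 0.025576181575398947 Y -0.00036394980538528225 shaft 0.011931008707908869
51 28 key Z 0.02342939052808333 0.025418431331794968 Y 0.0001251389112771309 shaft 0.011181292545042125
59 28 key Z 0.02270372392992117 0.0250155119721416 Y 0.0003680400787313434 shaft 0.010875650121701736
67 12 key Z 0.01939768320473577 0.025524920267898436 Y -0.0007536262528809459 shaft 0.01209694738603908
scene5.npz 46 X [0.0141 0.0684] Y [-0.0077 -0.0054  0.0002]
11 3 key Z 0.017533684274893276 0.022101762931844845 Y -0.005550376622665401 shaft 0.0167318205602246
19 6 key Z 0.020933682618511917 0.023870128886886024 Y -0.005580304837115819 shaft 0.013399204605211207
27 5 key Z 0.02265446167370762 0.023474469455252264 Y -0.00588762826807184 shaft 0.01379604910488229
35 2 key Z 0.022560939949808942 0.02390853326725392 Y -0.006711693431117666 shaft 0.012887583536106183
43 6 key Z 0.018232249854134845 0.02318575139100299 Y -0.005554627312678188 shaft 0.017899572382143555
51 6 key Z 0.02002698035870616 0.02306213807647477 Y -0.0061094458129107914 shaft 0.013664680687412997
59 14 key Z 0.018557223347367226 0.023476853564500768 Y -0.003924776690909648 shaft 0.012379420749924375
67 4 key Z 0.020884225442794245 0.023564479155437846 Y -0.0039040253297236618 shaft 0.013103869890068372
```

The key is now seated: its top is flat at 23 mm all along, which also confirms the shaft frame. Next, the hub.

```bash
python3 go.py .521 -.2562 .16 -.135
```

```text
t 15.15 tcp [ 0.5176 -0.1889  0.2829] rot [-3.1413e+00  3.0000e-04 -1.0270e-01] F [ 0.2  0.4 -0.3] grip 0.00027804393678180193 0.0
dx 10.3 dy 66.6 dz 122.9 spin 0.032
```

Request:
{"op": "apply_moves", "data": {
  "plan": [5, 33, 0, 0, 5.3, 33.6, 0, 0.032, 0, 0, 0, 0, 0, 0, 40, 0, 0, 0, 40, 0, 0, 0, 30, 0, 0, 0, 13, 0, 0, 0, 0, 0, 0, 0, 0, 0],
  "hand": 1
}}

```text
time_s: 16.05
ee_pos: [0.522, -0.2555, 0.1618]
eef_rot: [3.141, -0.002, -0.132]
force: [-0.1, 0.2, -0.2]
grip_width: 0.069
grip_force: 0.0
```

```bash
python3 go.py .521 -.2562 .055 -.135;python3 - <<'E'
from h import *
t=snap("top","top6.npz");s=snap("scene","scene6.npz")
a=t["image"][185:285,360:460];b=s["image"][215:315,140:240]
o=np.hstack([cv2.resize(x,None,fx=4,fy=4,interpolation=3) for x in(a,b)])
cv2.imwrite("pics/h1.png",o[:,:,::-1])
E
```

```text
t 16.05 tcp [ 0.522  -0.2555  0.1618] rot [ 3.1409e+00 -1.9000e-03 -1.3250e-01] F [-0.1  0.2 -0.2] grip 0.06899877337073014 0.0
dx -0.9 dy 0.8 dz 106.8 spin 0.003
```

View pics/h1.png

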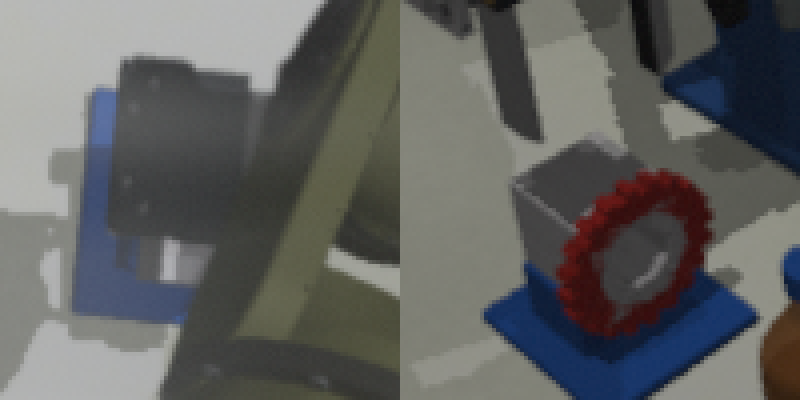

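The scene crop shows the open fingers straddling the barrel, with the ring facing the camera and the block's rear edge roughly under the barrel's plain end. I'll wait for the fingers to open fully, then descend.

Request:
{"op": "apply_moves", "data": {
  "plan": [0, 0, 0, 0, 0, 0, 0, 0, 0, 0, 0, 0, 0, 0, 30, 0, 0, 0, 30, 0, 0, 0, 25, 0, 0, 0, 15, 0, 0, 0, 6, 0, 0, 0, 0, 0]
}}

```text
time_s: 17.05
ee_pos: [0.5213, -0.2558, 0.0541]
eef_rot: [-3.141, 0.0, -0.133]
force: [0.7, 0.1, 0.3]
grip_width: 0.0938
grip_force: 0.0
```

Request:
{"op": "apply_moves", "data": {
  "plan": [0, 0, 0, 0, 0, 0, 0, 0, 0, 0, 0, 0, 0, 0, 0, 0, 0, 0, 0, 0, 0, 0, 0, 0],
  "hand": -1,
  "squeeze": 20
}}

```text
time_s: 17.65
ee_pos: [0.5214, -0.2578, 0.0551]
eef_rot: [3.138, -0.002, -0.134]
force: [-1.9, -11.8, 2.9]
grip_width: 0.0602
grip_force: 20.0
```

```bash
python3 go.py .521 -.2562 .055 -.135
```

```text
t 17.65 tcp [ 0.5214 -0.2578  0.0551] rot [ 3.1382e+00 -1.9000e-03 -1.3350e-01] F [ -1.9 -11.8   2.9] grip 0.06015776996152624 19.979754835367203
dx -0.6 dy -1.5 dz 0.1 spin 0.001
```

Request:
{"op": "apply_moves", "data": {
  "plan": [0, 2, 0, 0, 0, 0, -10, 0, 0, 0, -20, 0, 0, 0, -20, 0, 0, 0, 0, 0, 0, 0, 0, 0]
}}

```text
time_s: 18.25
ee_pos: [0.5208, -0.2575, 0.1037]
eef_rot: [-3.141, 0.0, -0.133]
force: [0.1, 0.5, -5.1]
grip_width: 0.0601
grip_force: 20.0
```

```bash
python3 go.py .521 -.2562 .055 -.135;python3 - <<'E'
from h import *
np.set_printoptions(precision=4,suppress=True)
s=snap("scene","scene7.npz");t=snap("top","top7.npz")
b=s["image"][190:315,130:255]
cv2.imwrite("pics/h2.png",cv2.resize(b,None,fx=4.8,fy=4.8,interpolation=3)[:,:,::-1])
hub=np.array([.516,-.2575,0]);yw=-.135
tx=np.array([np.cos(yw),np.sin(yw),0]);ty=np.array([-np.sin(yw),np.cos(yw),0])
for c in(s,t):
    W=cloud(c);I=c["image"].astype(int);m=(I[...,2]-I[...,0]>25)
    w=W-hub;X=w@tx;Y=w@ty
    k=m&(W[...,2]>.036)&(W[...,2]<.055)&(abs(X)<.09)&(abs(Y)<.08);print("block",k.sum(),"X",np.percentile(X[k],[1,5,50,95,99]) if k.any() else 0,"Y",np.percentile(Y[k],[1,5,50,95,99]) if k.any() else 0)
    k=m&(W[...,2]>.004)&(W[...,2]<.015)&(abs(X)<.09)&(abs(Y)<.08);print("base",k.sum(),"X",np.percentile(X[k],[1,50,99]),"Y",np.percentile(Y[k],[1,50,99]))
E
```

```text
t 18.25 tcp [ 0.5208 -0.2575  0.1037] rot [-3.1413e+00  5.0000e-04 -1.3300e-01] F [ 0.1  0.5 -5.1] grip 0.06007825746032615 19.992482364177704
dx 0.1 dy -1.3 dz 48.7 spin 0.002
block 335 X [-0.0316 -0.0278  0.0066  0.0188  0.0197] Y [-0.0368 -0.036  -0.0174  0.0253  0.031 ]
base 1086 X [-0.0558  0.03    0.0608] Y [-0.0556 -0.0211  0.05  ]
block 20 X [-0.0341 -0.0334 -0.0304 -0.0244 -0.0243] Y [0.0232 0.0234 0.0263 0.0346 0.0348]
base 323 X [-0.0591 -0.0438  0.0487] Y [0.0078 0.0378 0.0541]
```

View pics/h2.png

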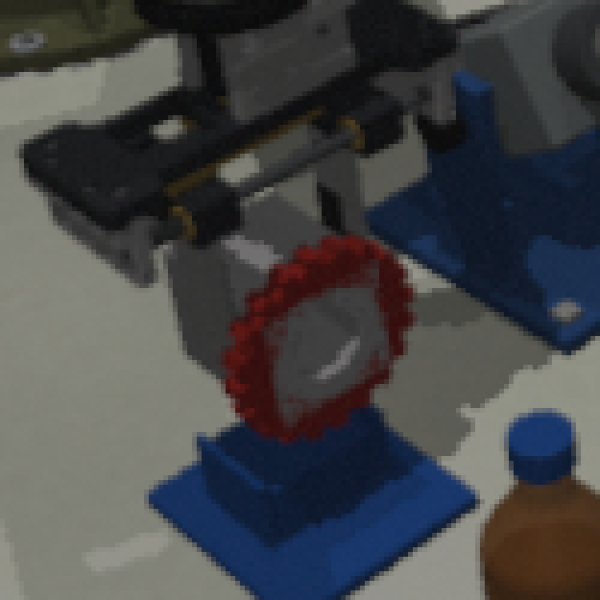

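The scene crop shows the hub held level above its rest. The block spans about -34 to +20 mm in x relative to the hub's former origin. I'll set the ring on the block's rear part and arc the tool back and down so the hub pitches in the grip.

Request:
{"op": "apply_moves", "data": {
  "plan": [-19, 0, 0, 0, -19, 0, 12, 0, 0, 0, 12, 0, 0, 0, 4, 0, 0, 0, 2, 0, 0, 0, 0, 0]
}}

```text
time_s: 18.95
ee_pos: [0.4837, -0.2527, 0.0739]
eef_rot: [-3.141, 0.0, -0.133]
force: [-0.3, 0.6, -4.2]
grip_width: 0.0599
grip_force: 20.0
```

Request:
{"op": "apply_moves", "data": {
  "plan": [-3.2, 0, 1.7, 0, -3.3, 0, 1.7, 0, -3, 0, 2.1, 0, -3, 0, 2.1, 0, 0, 0, 0, 0]
}}

```text
time_s: 19.45
ee_pos: [0.4711, -0.2513, 0.0676]
eef_rot: [3.141, -0.002, -0.133]
force: [-1.4, 1.9, 5.9]
grip_width: 0.0599
grip_force: 20.0
```

Request:
{"op": "apply_moves", "data": {
  "plan": [-2.7, 0, 2.5, 0, -2.6, 0, 2.6, 0, -2.2, 0, 2.7, 0, -2.1, 0, 2.7, 0, 0, 0, 0, 0]
}}

```text
time_s: 19.95
ee_pos: [0.4613, -0.25, 0.0569]
eef_rot: [3.141, -0.001, -0.133]
force: [-4.4, 2.3, 6.5]
grip_width: 0.06
grip_force: 20.0
```

```bash
cat > tilt.py <<'E'
from h import *
import sys
np.set_printoptions(precision=4,suppress=True)
from station import monitor
o=monitor.get_obs();p=np.array(o["ee_pos"]);yw=o["eef_rot"][2];g=p+[0,0,.0188]
s=snap("scene",sys.argv[1]);W=cloud(s)
tx=np.array([np.cos(yw),np.sin(yw),0]);ty=np.array([-np.sin(yw),np.cos(yw),0])
w=W-g;X=w@tx;Y=w@ty;Z=w[...,2]
I=s["image"].astype(int);red=(I[...,0]-I[...,1]>50)&(I[...,0]-I[...,2]>50)&(abs(X)<.09)&(abs(Y)<.07)&(abs(Z)<.08)
# ring front face plane: fit red points robustly (SVD trimmed), normal -> tilt
P=np.c_[X[red],Y[red],Z[red]];k=np.ones(len(P),bool)
for _ in range(8):
    c=P[k].mean(0);n=np.linalg.svd(P[k]-c)[2][2];n*=np.sign(n[0]);r=(P-c)@n;k=(abs(r)<.0035)
print("n red",len(P),k.sum(),"normal",n,"tilt deg",np.degrees(np.arctan2(n[2],n[0])),"yaw err",np.degrees(np.arctan2(n[1],n[0])))
print("ring centre (pad frame)",c,"resid",np.std(r[k]))
print("tcp",p,"F",np.round(o["force"],1),"t",o["time_s"])
E
python3 tilt.py scene8.npz
```

```text
n red 329 309 normal [0.9364 0.001  0.3509] tilt deg 20.543632545891146 yaw err 0.059554338346860705
ring centre (pad frame) [ 0.0364 -0.0018  0.0047] resid 0.0014249585497391666
tcp [ 0.4613 -0.25    0.0569] F [-4.4  2.3  6.5] t 19.95
```

```bash
sed -e 's/^from station.*//' -e 's/^o=monitor.*$/o={"time_s":0,"force":[0]};p=np.array([.5208,-.2575,.1037]);yw=-.133;g=p+[0,0,.0188]/' -e 's/snap("scene",sys.argv\[1\])/load("scene7.npz")/' -e 's/^o={/import numpy as np\no={/' tilt.py | python3 -
```

```text
n red 146 97 normal [ 0.9984 -0.0543 -0.0168] tilt deg -0.9639352864512495 yaw err -3.1104737658384645
ring centre (pad frame) [ 0.0258 -0.0135  0.0307] resid 0.0017288962263434353
tcp [ 0.5208 -0.2575  0.1037] F [0] t 0
```

Request:
{"op": "apply_moves", "data": {
  "plan": [-2, 0, 2.7, 0, -1.5, 0, 2.7, 0, -0.7, 0, 1.4, 0, 0, 0, 0, 0]
}}

```text
time_s: 20.4
ee_pos: [0.4573, -0.2495, 0.051]
eef_rot: [3.141, -0.001, -0.133]
force: [-9.7, 4.1, 17.7]
grip_width: 0.0598
grip_force: 24.6
```

```bash
python3 tilt.py scene9.npz
```

```text
n red 388 368 normal [0.9056 0.0044 0.4241] tilt deg 25.092544966557668 yaw err 0.2769931446693941
ring centre (pad frame) [ 0.0384 -0.004   0.0064] resid 0.0015117704721059164
tcp [ 0.4573 -0.2495  0.051 ] F [-9.7  4.1 17.7] t 20.4
```

Request:
{"op": "apply_moves", "data": {
  "plan": [0, 0, -10, 0, 0, 0, -25, 0, 0, 0, -40, 0, 0, 0, -40, 0, 0, 0, 0, 0, 0, 0, 0, 0]
}}

```text
time_s: 21.05
ee_pos: [0.4571, -0.2492, 0.1644]
eef_rot: [3.141, -0.001, -0.133]
force: [-0.4, -0.2, -5.2]
grip_width: 0.06
grip_force: 22.9
```

```bash
python3 tilt.py scene10.npz; cat > top.py <<'E'
from h import *
import sys
np.set_printoptions(precision=4,suppress=True)
from station import monitor
o=monitor.get_obs();p=np.array(o["ee_pos"]);yw=o["eef_rot"][2];g=p+[0,0,.0188]
tx=np.array([np.cos(yw),np.sin(yw),0]);ty=np.array([-np.sin(yw),np.cos(yw),0])
for nm in("scene","top"):
    s=snap(nm,nm+sys.argv[1]);W=cloud(s);w=W-g;X=w@tx;Y=w@ty;Z=w[...,2];I=s["image"].astype(int)
    red=(I[...,0]-I[...,1]>25)
    m=~red&(abs(Y)<.024)&(X>-.07)&(X<.03)&(Z>-.005)&(Z<.06)
    P=np.c_[X[m],Y[m],Z[m]]
    if len(P)<20: print(nm,len(P));continue
    k=np.ones(len(P),bool)
    for i in range(12):
        A=np.c_[P[k][:,0],P[k][:,1],np.ones(k.sum())];q=np.linalg.lstsq(A,P[k][:,2],rcond=None)[0]
        r=P[:,2]-np.c_[P[:,:2],np.ones(len(P))]@q;k=abs(r)<max(.003,.012-.001*i)
    print(nm,len(P),k.sum(),"tilt",np.degrees(np.arctan(q[0])),"roll",np.degrees(np.arctan(q[1])),"perp dist to pad mm",1000*q[2]/np.hypot(1,q[0]),"X range",np.percentile(P[k][:,0],[2,98]),"std",r[k].std())
E
python3 top.py 10b.npz
```

```text
n red 392 380 normal [0.9027 0.0008 0.4303] tilt deg 25.483672241600832 yaw err 0.05344399341796483
ring centre (pad frame) [ 0.0384 -0.0036  0.0063] resid 0.0013792643926179246
tcp [ 0.4571 -0.2492  0.1644] F [-0.4 -0.2 -5.2] t 21.05
scene 256 48 tilt 32.722959310537725 roll -16.96315834731564 perp dist to pad mm 12.925608198553086 X range [-0.0158  0.0294] std 0.0016357652708479287
top 3
```

```bash
cat >> tilt.py <<'E'
e2=np.array([0,1,0])-n[1]*n;e2/=np.linalg.norm(e2);e3=np.cross(n,e2)
Q=np.c_[(P[k]-c)@e2,(P[k]-c)@e3]*1000
(cy,cz),rad=cv2.minEnclosingCircle(Q.astype(np.float32).reshape(-1,1,2))
C=c+(cy*e2+cz*e3)/1000;h=C-.038*n
print("rad",rad,"extents",np.percentile(Q,[0,1,99,100],axis=0).round(1).ravel(),"front centre",C,"hub origin in pad frame",h)
E
python3 tilt.py scene11.npz
```

```text
n red 438 424 normal [ 0.903  -0.0012  0.4296] tilt deg 25.44407327501292 yaw err -0.07590674454016279
ring centre (pad frame) [ 0.0386 -0.0014  0.0063] resid 0.001461501565168309
tcp [ 0.4566 -0.2488  0.1627] F [ 0.3  0.1 -4.7] t 21.2
rad 46.76333236694336 extents [-46.9 -32.3 -43.4 -30.   43.5  39.7  45.2  42.6] front centre [ 0.0332 -0.0017  0.0176] hub origin in pad frame [-0.0011 -0.0016  0.0012]
```

Request:
{"op": "apply_moves", "data": {
  "plan": [0, 0, 40, 0, 0, 0, 40, 0, 0, 0, 20, 0, 0, 0, 9, 0, 0, 0, 0, 0]
}}

```text
time_s: 21.75
ee_pos: [0.4568, -0.249, 0.0543]
eef_rot: [-3.141, 0.002, -0.133]
force: [0.1, -0.0, -4.6]
grip_width: 0.06
grip_force: 22.9
```

Request:
{"op": "apply_moves", "data": {
  "plan": [0, 0, 2, 0, -0.5, 0, 2, 0, -0.5, 0, 2, 0, -0.5, 0, 2, 0, 0, 0, 0, 0]
}}

```text
time_s: 22.25
ee_pos: [0.4565, -0.2496, 0.0497]
eef_rot: [3.14, -0.003, -0.133]
force: [-9.0, 4.4, 18.1]
grip_width: 0.0596
grip_force: 25.8
```

```bash
python3 tilt.py scene12.npz
```

```text
n red 396 377 normal [ 0.8919 -0.0004  0.4522] tilt deg 26.88268608344224 yaw err -0.025209427464630348
ring centre (pad frame) [ 0.0386 -0.001   0.0084] resid 0.001467563518336264
tcp [ 0.4565 -0.2496  0.0497] F [-9.   4.4 18.1] t 22.25
rad 46.56776809692383 extents [-46.8 -32.9 -45.  -30.1  44.2  38.6  45.7  40.2] front centre [ 0.0326 -0.0012  0.0201] hub origin in pad frame [-0.0012 -0.0012  0.0029]
```

Request:
{"op": "apply_moves", "data": {
  "plan": [0, 0, 0, 0, 0, 0, 0, 0, -0.4, 0, 1, 0, 0, 0, 0, 0],
  "squeeze": 11,
  "hand": -1
}}

```text
time_s: 22.7
ee_pos: [0.4558, -0.2494, 0.0487]
eef_rot: [3.14, -0.002, -0.133]
force: [-11.0, 4.4, 21.5]
grip_width: 0.0602
grip_force: 17.5
```

```bash
python3 tilt.py scene13.npz
```

```text
n red 362 345 normal [ 0.8893 -0.006   0.4574] tilt deg 27.21806554765915 yaw err -0.3871158289016688
ring centre (pad frame) [ 0.0393 -0.0015  0.0087] resid 0.0015718344895619676
tcp [ 0.4558 -0.2494  0.0487] F [-11.    4.4  21.5] t 22.7
rad 47.040138244628906 extents [-45.8 -32.9 -44.3 -30.7  44.8  38.4  47.3  39.7] front centre [ 0.0337 -0.0013  0.0197] hub origin in pad frame [-0.0001 -0.001   0.0024]
```

Request:
{"op": "apply_moves", "data": {
  "plan": [0, 0, 0, 0, 0, 0, 0, 0, 0, 0, 0, 0, 0, 0, 0, 0],
  "squeeze": 5,
  "hand": -1
}}

```text
time_s: 23.15
ee_pos: [0.4554, -0.249, 0.0462]
eef_rot: [3.142, 0.0, -0.133]
force: [-2.1, -0.6, -2.0]
grip_width: 0.0602
grip_force: 5.8
```

```bash
python3 tilt.py scene14.npz
```

```text
n red 432 410 normal [0.8434 0.0015 0.5373] tilt deg 32.49861688581536 yaw err 0.10508274663713506
ring centre (pad frame) [0.0427 0.0002 0.0117] resid 0.001471723439296621
tcp [ 0.4554 -0.249   0.0462] F [-2.1 -0.6 -2. ] t 23.15
rad 47.30906295776367 extents [-47.5 -32.7 -45.7 -31.   42.7  39.2  44.8  51.2] front centre [ 0.0367 -0.002   0.0213] hub origin in pad frame [ 0.0046 -0.0021  0.0008]
```

Request:
{"op": "apply_moves", "data": {
  "plan": [0, 0, 0, 0, 0, 0, 0, 0, 0, 0, -10, 0, 0, 0, -20, 0, 0, 0, -30, 0, 0, 0, -40, 0, 0, 0, -40, 0, 0, 0, -40, 0, 0, 0, -40, 0, 0, 0, 0, 0, 0, 0, 0, 0],
  "squeeze": 14,
  "hand": -1
}}

```text
time_s: 24.3
ee_pos: [0.4553, -0.2489, 0.2665]
eef_rot: [3.141, -0.001, -0.133]
force: [-1.1, -1.1, -5.3]
grip_width: 0.0602
grip_force: 15.2
```

```bash
python3 tilt.py scene15.npz
```

```text
n red 457 442 normal [0.8416 0.0005 0.5401] tilt deg 32.68953379992586 yaw err 0.03542914550423066
ring centre (pad frame) [ 0.0437 -0.0042  0.0101] resid 0.0013980211790008972
tcp [ 0.4553 -0.2489  0.2665] F [-1.1 -1.1 -5.3] t 24.3
rad 47.562374114990234 extents [-43.5 -32.1 -41.5 -29.4  47.8  37.6  49.5  55. ] front centre [ 0.0354 -0.0007  0.0231] hub origin in pad frame [ 0.0034 -0.0007  0.0026]
```

```bash
python3 go.py .685 -.249 .2665; python3 go.py .685 -.0443 .2665 -.105
```

```text
t 24.35 tcp [ 0.455  -0.2487  0.2653] rot [-3.1409e+00  1.4000e-03 -1.3320e-01] F [ 0.1  0.4 -4.5] grip 0.060038341513651255 15.15886481496068
dx 228.0 dy -30.2 dz -1.2 spin 0.000
t 24.35 tcp [ 0.455  -0.2487  0.2653] rot [-3.1409e+00  1.4000e-03 -1.3320e-01] F [ 0.1  0.4 -4.5] grip 0.060038341513651255 15.15886481496068
dx 200.9 dy -233.1 dz -1.2 spin -0.028
```

Request:
{"op": "apply_moves", "data": {
  "plan": [28.5, -3.8, 0, 0, 28.5, -3.8, 0, 0, 28.5, -3.8, 0, 0, 28.5, -3.8, 0, 0, 28.5, -3.8, 0, 0, 28.5, -3.8, 0, 0, 28.5, -3.8, 0, 0, 28.5, -3.8, 0, 0, -3.4, -25.4, 0, 0, -3.4, -25.4, 0, 0, -3.4, -25.4, 0, 0, -3.4, -25.4, 0, 0, -3.4, -25.4, 0, 0, -3.4, -25.4, 0, 0, -3.4, -25.4, 0, 0, -3.4, -25.4, 0, 0, 0, 0, 0, -0.028, 0, 0, 0, 0, 0, 0, 0, 0]
}}

```text
time_s: 26.25
ee_pos: [0.6852, -0.0449, 0.2651]
eef_rot: [3.141, 0.002, -0.106]
force: [-0.1, -0.7, -5.2]
grip_width: 0.0602
grip_force: 14.8
```

```bash
python3 go.py .6848 -.0443 .2212 -.105; python3 tilt.py scene16.npz; python3 -c "
from h import *
snap('top','top16.npz')"
```

```text
t 26.25 tcp [ 0.6852 -0.0449  0.2651] rot [ 3.1414e+00  1.8000e-03 -1.0630e-01] F [-0.1 -0.7 -5.2] grip 0.060175547712616066 14.755444113391288
dx -0.5 dy -0.6 dz 43.9 spin -0.001
n red 418 409 normal [ 0.8433 -0.0041  0.5374] tilt deg 32.510451662510725 yaw err -0.2775424799855259
ring centre (pad frame) [ 0.0428 -0.0057  0.0111] resid 0.0011143573897046124
tcp [ 0.6852 -0.0449  0.2651] F [-0.1 -0.7 -5.2] t 26.25
rad 46.46456527709961 extents [-42.2 -32.9 -40.  -30.8  47.4  38.8  50.6  40.9] front centre [ 0.0362 -0.0015  0.0216] hub origin in pad frame [ 0.0041 -0.0014  0.0011]
```

Request:
{"op": "apply_moves", "data": {
  "plan": [-0.5, -0.6, 20, 0, 0, 0, 16, 0, 0, 0, 8, 0, 0, 0, 0, 0, -4.26, 0, 2.61, 0, -4.26, 0, 2.61, 0, -4.26, 0, 2.61, 0, 0, 0, 0, 0]
}}

```text
time_s: 27.15
ee_pos: [0.6718, -0.042, 0.2146]
eef_rot: [-3.142, 0.0, -0.105]
force: [0.8, 0.6, -4.4]
grip_width: 0.06
grip_force: 14.8
```

```bash
cat > rel.py <<'E'
# pose of hub on the shaft frame, from pad (tool) pose
import numpy as np
from station import monitor
az,el=-.101,.550
d=np.array([np.cos(el)*np.cos(az),np.cos(el)*np.sin(az),np.sin(el)]);n=np.array([-np.sin(el)*np.cos(az),-np.sin(el)*np.sin(az),np.cos(el)]);y=np.cross(n,d)
O=np.array([.57,-.033,.1685])-.045*d
o=monitor.get_obs();p=np.array(o["ee_pos"])+[0,0,.0188];yw=o["eef_rot"][2]
h=p+.004*np.array([np.cos(yw),np.sin(yw),0])+[0,0,.0015]
w=h-O;print("hub on shaft mm: x %.1f y %.1f z %.1f"%(w@d*1e3,w@y*1e3,w@n*1e3),"yaw",yw,"F along,y,n",np.round([o["force"]@v for v in(d,y,n)],1),"t",o["time_s"])
E
python3 rel.py; python3 tilt.py scene17.npz|tail -1
```

```text
hub on shaft mm: x 170.2 y 1.3 z 1.1 yaw -0.10513991532496902 F along,y,n [-1.7  0.6 -4.1] t 27.15
rad 47.57595443725586 extents [-41.8 -30.  -40.8 -28.3  47.9  36.8  49.4  40.9] front centre [ 0.0358 -0.0004  0.0222] hub origin in pad frame [ 0.0038 -0.0003  0.0018]
```

Request:
{"op": "apply_moves", "data": {
  "plan": [-4.3, 0.8, 2.9, 0, -4.3, 0, 2.8, 0, -4.3, 0, 2.6, 0, -4.3, 0, 2.6, 0, 0, 0, 0, 0]
}}

```text
time_s: 27.7
ee_pos: [0.6546, -0.0413, 0.2033]
eef_rot: [3.141, 0.0, -0.105]
force: [0.5, -1.8, -5.7]
grip_width: 0.06
grip_force: 14.6
```

```bash
python3 rel.py
```

```text
hub on shaft mm: x 149.7 y 0.2 z 0.5 yaw -0.10528817121295209 F along,y,n [-2.4 -1.8 -5.2] t 27.7
```

Request:
{"op": "apply_moves", "data": {
  "plan": [-4.3, 0, 2.6, 0, -4.3, 0, 2.6, 0, 0, 0, 0, 0]
}}

```text
time_s: 28.0
ee_pos: [0.6461, -0.0408, 0.198]
eef_rot: [3.141, 0.001, -0.106]
force: [-1.3, -4.9, -7.6]
grip_width: 0.0601
grip_force: 14.7
```

```bash
python3 rel.py
```

```text
hub on shaft mm: x 139.6 y -0.1 z 0.4 yaw -0.10556189345766831 F along,y,n [-4.7 -5.  -6.1] t 28.0
```

Request:
{"op": "apply_moves", "data": {
  "plan": [-4.3, 0.7, 2.9, 0, -4.3, 0, 2.6, 0, 0, 0, 0, 0]
}}

```text
time_s: 28.3
ee_pos: [0.6372, -0.0399, 0.1923]
eef_rot: [-3.142, 0.001, -0.105]
force: [0.1, -2.5, -6.1]
grip_width: 0.0598
grip_force: 14.6
```

```bash
python3 rel.py
```

```text
hub on shaft mm: x 129.1 y -0.1 z 0.2 yaw -0.10525972347092893 F along,y,n [-2.9 -2.5 -5.4] t 28.3
```

Request:
{"op": "apply_moves", "data": {
  "plan": [-4.3, 0.3, 2.7, 0, -4.3, 0, 2.6, 0, 0, 0, 0, 0]
}}

```text
time_s: 28.6
ee_pos: [0.6287, -0.0392, 0.1871]
eef_rot: [-3.141, 0.001, -0.105]
force: [-0.0, -0.7, -6.0]
grip_width: 0.0602
grip_force: 14.6
```

```bash
python3 rel.py; python3 tilt.py scene18.npz
```

```text
hub on shaft mm: x 119.0 y -0.3 z 0.2 yaw -0.10511454500227324 F along,y,n [-3.1 -0.7 -5.1] t 28.6
n red 378 365 normal [ 0.8438 -0.0053  0.5367] tilt deg 32.45914807318812 yaw err -0.3619538219601102
ring centre (pad frame) [ 0.0433 -0.0022  0.0107] resid 0.0012745520893627244
tcp [ 0.6287 -0.0392  0.1871] F [-0.  -0.7 -6. ] t 28.6
rad 47.562313079833984 extents [-46.  -31.  -43.6 -29.6  45.8  39.   48.7  41.7] front centre [ 0.037  -0.001   0.0208] hub origin in pad frame [ 0.0049 -0.0008  0.0004]
```

Request:
{"op": "apply_moves", "data": {
  "plan": [-4.3, 0, 2.6, 0, -4.3, 0, 2.6, 0, 0, 0, 0, 0]
}}

```text
time_s: 28.95
ee_pos: [0.62, -0.0385, 0.1818]
eef_rot: [3.141, 0.001, -0.105]
force: [-1.3, -2.3, -7.1]
grip_width: 0.0602
grip_force: 14.6
```

Request:
{"op": "apply_moves", "data": {
  "plan": [-3, 0, 1.85, 0, -3, 0, 1.85, 0, 0, 0, 0, 0]
}}

```text
time_s: 29.25
ee_pos: [0.6143, -0.038, 0.1784]
eef_rot: [3.141, 0.001, -0.105]
force: [-0.7, -4.0, -5.8]
grip_width: 0.0598
grip_force: 14.6
```

```bash
python3 rel.py
```

```text
hub on shaft mm: x 102.2 y -0.5 z 0.3 yaw -0.10532804652157446 F along,y,n [-3.3 -4.1 -4.8] t 29.25
```

Request:
{"op": "apply_moves", "data": {
  "plan": [-4.3, 0.6, 2.6, 0, -4.3, 0.1, 2.6, 0, -4.3, 0.1, 2.6, 0, 0, 0, 0, 0]
}}

```text
time_s: 29.65
ee_pos: [0.6011, -0.037, 0.1703]
eef_rot: [-3.141, 0.001, -0.105]
force: [-0.9, -0.6, -6.4]
grip_width: 0.0598
grip_force: 14.6
```

Request:
{"op": "apply_moves", "data": {
  "plan": [-4.3, 0.1, 2.6, 0, -4.3, 0.1, 2.6, 0, -4.3, 0.1, 2.6, 0, 0, 0, 0, 0]
}}

```text
time_s: 30.05
ee_pos: [0.5883, -0.036, 0.1624]
eef_rot: [-3.141, 0.002, -0.105]
force: [-0.4, 0.1, -9.4]
grip_width: 0.06
grip_force: 14.4
```

```bash
python3 rel.py
```

```text
hub on shaft mm: x 71.6 y -1.2 z 0.4 yaw -0.10509911542660944 F along,y,n [-5.3  0.1 -7.8] t 30.05
```

Request:
{"op": "apply_moves", "data": {
  "plan": [-4.3, 0, 3, 0, -4.3, 0, 2.7, 0, -4.3, 0, 2.6, 0, 0, 0, 0, 0]
}}

```text
time_s: 30.45
ee_pos: [0.5755, -0.0347, 0.1545]
eef_rot: [-3.141, 0.001, -0.105]
force: [-0.5, -0.1, -4.6]
grip_width: 0.0596
grip_force: 14.5
```

Request:
{"op": "apply_moves", "data": {
  "plan": [-4.3, 0, 2.7, 0, -4.3, 0, 2.6, 0, 0, 0, 0, 0]
}}

```text
time_s: 30.75
ee_pos: [0.5669, -0.0338, 0.1491]
eef_rot: [-3.141, 0.001, -0.105]
force: [-1.2, 1.1, -4.2]
grip_width: 0.0601
grip_force: 14.5
```

Request:
{"op": "apply_moves", "data": {
  "plan": [-2.6, 0, 1.6, 0, -2.6, 0, 1.6, 0, 0, 0, 0, 0]
}}

```text
time_s: 31.05
ee_pos: [0.5621, -0.0334, 0.146]
eef_rot: [-3.142, 0.001, -0.105]
force: [-1.9, 1.3, -3.4]
grip_width: 0.0599
grip_force: 14.5
```

```bash
python3 rel.py
```

```text
hub on shaft mm: x 40.6 y -1.2 z 0.1 yaw -0.10514870909407081 F along,y,n [-3.5  1.1 -1.8] t 31.05
```

Nearly home. I'll push in small steps until it meets the shoulder.

Request:
{"op": "apply_moves", "data": {
  "plan": [-1.3, 0, 0.8, 0, -1.3, 0, 0.8, 0, 0, 0, 0, 0]
}}

```text
time_s: 31.35
ee_pos: [0.5603, -0.0332, 0.1449]
eef_rot: [-3.142, -0.002, -0.105]
force: [3.3, 1.0, -2.3]
grip_width: 0.0599
grip_force: 14.4
```

Request:
{"op": "apply_moves", "data": {
  "plan": [-1.3, 0, 0.8, 0, -1.3, 0, 0.8, 0, 0, 0, 0, 0]
}}

```text
time_s: 31.65
ee_pos: [0.5595, -0.0332, 0.1448]
eef_rot: [-3.142, -0.007, -0.105]
force: [13.1, 0.9, 2.4]
grip_width: 0.0596
grip_force: 14.0
```

```bash
python3 rel.py; python3 tilt.py scene19.npz
```

```text
hub on shaft mm: x 37.7 y -1.3 z 0.4 yaw -0.10538856780489914 F along,y,n [12.3  2.2 -4.7] t 31.65
n red 244 234 normal [ 0.8433 -0.0113  0.5374] tilt deg 32.507484023345896 yaw err -0.7651247459823867
ring centre (pad frame) [ 0.0414 -0.0178  0.0149] resid 0.001360367063338717
tcp [ 0.5595 -0.0332  0.1448] F [13.1  0.9  2.4] t 31.65
rad 47.23005294799805 extents [-30.5 -35.5 -29.3 -33.7  58.3  36.6  60.9  49.8] front centre [ 0.0358 -0.0024  0.0241] hub origin in pad frame [ 0.0037 -0.0019  0.0037]
```

Request:
{"op": "apply_moves", "data": {
  "plan": [0, 0, 0, 0, 0, 0, 0, 0, 0, 0, 0, 0, 0, 0, 0, 0, 0, 0, 0, 0, 0, 0, 0, 0, 0, 0, 0, 0, 0, 0, 0, 0],
  "hand": 1
}}

```text
time_s: 32.5
ee_pos: [0.5573, -0.0329, 0.143]
eef_rot: [-3.142, 0.0, -0.105]
force: [-0.6, 0.4, 0.2]
grip_width: 0.0939
grip_force: 0.0
```

Request:
{"op": "apply_moves", "data": {
  "plan": [0, 0, -10, 0, 0, 0, -20, 0, 0, 0, -30, 0, 0, 0, -40, 0, 0, 0, -40, 0, 0, 0, -40, 0, 0, 40, 0, 0, 0, 40, 0, 0, 0, 40, 0, 0, 0, 40, 0, 0, 0, 40, 0, 0, 0, 0, 0, 0, 0, 0, 0, 0]
}}

```text
time_s: 33.8
ee_pos: [0.5361, -0.2322, 0.3234]
eef_rot: [-3.141, -0.0, -0.107]
force: [0.5, 0.1, -0.8]
grip_width: 0.0939
grip_force: 0.0
```

```bash
cat > fin.py <<'E'
from h import *
np.set_printoptions(precision=4,suppress=True)
exec(open("rel.py").read().split("o=monitor")[0])
for nm in("scene","top"):
    s=snap(nm,nm+"20.npz");W=cloud(s);I=s["image"].astype(int);w=W-O;X=w@d;Y=w@y;Z=w@n
    red=(I[...,0]-I[...,1]>45)&(I[...,0]-I[...,2]>45)&(abs(X-.07)<.06)&(abs(Y)<.06)&(abs(Z)<.06)
    print(nm,red.sum(),"ring X",np.percentile(X[red],[3,25,50,75,97]),"Y",np.percentile(Y[red],[1,50,99]),"Z",np.percentile(Z[red],[1,50,99]))
    bar=~red&(X>.003)&(X<.06)&(abs(Y)<.027)&(Z>.015)&(Z<.05);print("barrel top Z",np.median(Z[bar]),bar.sum(),"slope",np.polyfit(X[bar],Z[bar],1),"min X",np.percentile(X[bar],1))
E
python3 fin.py; python3 go.py .5 -.2 .3
python3 - <<'E'
import numpy as np,cv2
# bystanders unchanged? compare start and end pictures around them
for n,a,rs in(("top","top",{"bottle":(130,170,395,440),"beaker":(155,200,110,165),"driver":(98,165,270,295)}),("scene","scene",{"bottle":(275,345,225,270),"beaker":(170,212,345,380),"driver":(245,285,290,370)})):
    A=np.load(n+"0.npz")["image"].astype(int);B=np.load(n+"20.npz")["image"].astype(int)
    for k,(r0,r1,c0,c1) in rs.items(): print(n,k,abs(A-B)[r0:r1,c0:c1].mean().round(2))
E
```

```text
scene 436 ring X [0.0684 0.0748 0.0759 0.0769 0.0788] Y [-0.0481 -0.0237  0.0376] Z [-0.043   0.0164  0.0444]
barrel top Z 0.030310016178411052 24 slope [-0.0098  0.0306] min X 0.005345161543423418
top 617 ring X [0.0668 0.0731 0.0759 0.0766 0.0777] Y [-0.0455 -0.0027  0.0446] Z [-0.0301  0.0289  0.0485]
barrel top Z 0.029869002887321517 865 slope [-0.0102  0.0302] min X 0.003673294672690566
t 33.9 tcp [ 0.5365 -0.2309  0.3235] rot [-3.1416e+00 -4.0000e-04 -1.0440e-01] F [-0.2 -1.  -0.2] grip 0.09397741487412235 0.0
dx -39.5 dy -26.9 dz 23.5 spin 0.000
top bottle 14.68
top beaker 20.5
top driver 19.11
scene bottle 0.89
scene beaker 0.74
scene driver 0.95
```

The ring's front face is at 76 mm, so the hub origin is at 38 mm: fully home. In the scene view the bottle, beaker and screwdriver are unchanged.

```bash
python3 -c "
from station import ctrl
print(ctrl.hand_in())"
```

```text
the job is handed in; nothing more can be done
None
```

The key lies seated in the shaft's slot and the hub is fully home against the shoulder, toothed ring outward, with its origin measured about 38 mm along the shaft. The gripper has let go, the bottle, beaker and screwdriver look unmoved, and the job was handed in at about 34 s. One doubt: pressing the key down with the shut fingertips briefly read 45 N, under the 120 N wrist limit but above the 40 N limit if fingertip contact counts as the gripper's body.

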